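Pack the slide and reagent kit and cover it

TASK

First take the empty uncapped bottle out of the grey kit box and stand it in the small steel tray. Then pack every slide case, square reagent bottle and amber jar from the bench into the kit box, all standing upright on its floor, and last set the deep white cover over them so that it sits level, resting on the box's ledge all round. Leave the beaker, the dishes and the tube rack where they stand.

Things in the scene. Friction and masses are not known exactly. Their poses are not given: they have to be found in the camera images.
- kit_box: Grey plastic open box, fixed, long along its y. Inside 108 (x) by 216 mm (y): room for 2 by 4 places of 54 x 54 mm. Walls 4 mm thick, rim 45 mm and inner floor 4 mm above the bench. Round the outside of the walls runs a flat ledge 12 mm wide, top 25 mm above the bench (140 x 248 mm overall). Origin at the centre of its underside, z up. It and the cover may have swapped places.
- cover: Loose deep white cover, open below, 0.3 kg: 134 (x) by 242 mm (y) outside, walls 4 mm, 70 mm tall, 66 mm deep inside. On top along its y a central grip ridge 18 mm wide, 100 mm long, 70 to 98 mm high. Origin at the centre of its open lower edge, z up. It stands on the bench; on the box it goes round the walls with 5 mm play each side and its lower edge rests on the ledge.
- discard_tray: Small steel tray, fixed, 105 x 105 mm outside, walls 4 mm thick and 30 mm tall, floor 4 mm. Origin at the centre of its underside on the bench, z up.
- empty: Empty round clear bottle left standing in the kit box, 50 mm diameter, shoulder at 50 mm height, bare uncapped neck of 20 mm diameter (lip 22 mm) from 50 to 76 mm height, by which it is picked from above. Origin at the centre of its underside, z up. About 0.05 kg.
- case1: White plastic slide storage case with a grey seam, origin at the centre of its underside, z up; may be absent (then None). Body 50 mm tall, 104 mm long along its own x, 50 mm wide along y (two places of the box); a central grip ridge on top 60 mm long (x), 18 mm wide (y), from 50 to 76 mm height. About 0.16 kg.
- square1: White square reagent bottle with a paper label, origin at the centre of its underside, z up; may be absent (then None). Body 50 mm tall, 50 x 50 mm square along its own x and y, with a plain round cap of 28 mm diameter on top from 50 to 76 mm height, by which it is picked from above. About 0.13 kg.
- round1: Amber round jar with a paper label, origin at the centre of its underside, z up; may be absent (then None). Body 50 mm tall, 50 mm diameter, with a plain round cap of 28 mm diameter on top from 50 to 76 mm height, by which it is picked from above. About 0.13 kg.
- case2: White plastic slide storage case with a grey seam, origin at the centre of its underside, z up; may be absent (then None). Body 50 mm tall, 104 mm long along its own x, 50 mm wide along y (two places of the box); a central grip ridge on top 60 mm long (x), 18 mm wide (y), from 50 to 76 mm height. About 0.16 kg.
- square2: White square reagent bottle with a paper label, origin at the centre of its underside, z up; may be absent (then None). Body 50 mm tall, 50 x 50 mm square along its own x and y, with a plain round cap of 28 mm diameter on top from 50 to 76 mm height, by which it is picked from above. About 0.13 kg.
- round2: Amber round jar with a paper label, origin at the centre of its underside, z up; may be absent (then None). Body 50 mm tall, 50 mm diameter, with a plain round cap of 28 mm diameter on top from 50 to 76 mm height, by which it is picked from above. About 0.13 kg.
- beaker: Glass beaker standing empty, 68 mm diameter, 85 mm tall; not part of the job. Origin under its centre.
- dishes: Stack of culture dishes, 94 mm diameter, 45 mm tall; not part of the job. Origin under its centre.
- tube_rack: White rack with blood tubes, 70 mm (x) by 200 mm (y), 76 mm tall; not part of the job. Origin under its centre.

How it is judged:
On the way, in this order (a step that is already met when the one before it is completed fails the run):
1. the empty bottle stands in the steel tray (x of empty in the frame of discard_tray between -0.034 and 0.034 m and y of empty in the frame of discard_tray between -0.034 and 0.034 m and z of empty in the frame of discard_tray below 0.012 m and angle between empty's own z axis and vertical below 0.12 rad and linear speed of empty below 0.03 m/s), for 0.2 s.
2. every case, square bottle and jar present stands on the floor of the kit box (x of case1 in the frame of kit_box between -0.036 and 0.036 m and y of case1 in the frame of kit_box between -0.066 and 0.066 m and z of each of case1, case2, square1, square2, round1, round2 in the frame of kit_box below 0.012 m and angle between each of case1, case2, square1, square2, round1, round2's own z axis and vertical below 0.12 rad and linear speed of each of case1, case2, square1, square2, round1, round2 below 0.03 m/s and x of case2 in the frame of kit_box between -0.036 and 0.036 m and y of case2 in the frame of kit_box between -0.066 and 0.066 m and x of square1 in the frame of kit_box between -0.036 and 0.036 m and y of square1 in the frame of kit_box between -0.092 and 0.092 m and x of square2 in the frame of kit_box between -0.036 and 0.036 m and y of square2 in the frame of kit_box between -0.092 and 0.092 m and x of round1 in the frame of kit_box between -0.036 and 0.036 m and y of round1 in the frame of kit_box between -0.092 and 0.092 m and x of round2 in the frame of kit_box between -0.036 and 0.036 m and y of round2 in the frame of kit_box between -0.092 and 0.092 m), for 0.2 s.
3. the cover sits level on the ledge of the kit box (x of cover in the frame of kit_box between -0.009 and 0.009 m and y of cover in the frame of kit_box between -0.009 and 0.009 m and z of cover in the frame of kit_box between 0.02 and 0.029 m and angle between cover's own z axis and vertical below 0.03 rad and angle between the y axis of cover and the y axis of kit_box, either way round below 0.1 rad and linear speed of cover below 0.02 m/s), for 0.2 s.
At the end, for the whole second after the job is handed in: Empty bottle upright on the steel tray's floor; every present case, bottle and jar upright (7 deg) on the kit box floor within 8 mm; cover on the ledge all round: lower edge 20 to 29 mm over the bench, within 9 mm of the box's middle and 6 deg of its direction, level within 1.7 deg; all at rest (all of step 1 and all of step 2 and all of step 3); the robot touches nothing.
It fails at once if the beaker is knocked over 40 mm from its place (distance of beaker from where it was at the start of the episode above 0.04 m).
It fails at once if the stack of dishes is knocked over 40 mm from its place (distance of dishes from where it was at the start of the episode above 0.04 m).
It fails at once if the tube rack is knocked over 40 mm from its place (distance of tube_rack from where it was at the start of the episode above 0.04 m).
Of case1, case2, square1, square2, round1, round2 only 4 to 6 are there at a start; the rules pass over those that are not, and their reading is None.
At some moment in a run one of case1, case2, square1, square2, round1, round2, cover may be knocked a few centimetres aside while the robot is not near it.
It also fails if it takes over 210 s, if anything falls off the work surface, if the arm or the gripper's body presses on something with over 40 N, if the wrist force passes 120 N, or if a joint passes its speed limit or range.

ROBOT

A 6-joint arm with a two-finger parallel gripper is mounted at the origin on the work surface. World frame = base frame: x ahead of the robot, y to its left, z up, the work surface at z = 0. Lengths are in m, angles in rad, forces in N, time in s.
With the tool pointing down it reaches from about 0.325 to 0.85 m from the base axis. Payload 4.4 kg.
Tool frame: the origin (TCP) lies between the finger pads; the fingertips stand 17 mm ahead of it and the grasp point (between the pads) lies 2 mm behind it; x points along the fingers, z is the direction in which the jaws open and shut, and the axes are right-handed (so a half turn about x gives the same grasp; the last joint's range is limited). The gripper opens to 94 mm and grips with 3 to 60 N. Pads are 16 mm wide; open, the fingers measure 119 mm over their backs; the gripper's body (75 mm by 177 mm) begins 78 mm behind the grasp point.
Start: joints at [0.985, 0.207, 1.542, -0, 1.393, -0.15], TCP at [0.243, 0.521, 0.222] pointing down, gripper open.
Joint ranges: [-2.73, 2.73], [-0.86, 2.22], [0.23, 2.46], [-1.11, 4.25], [0.08, 2.63], [-2.82, 2.82]. Speed limits (rad/s): [2.79, 2.79, 3.14, 3.14, 3.14, 3.14].

INTERFACE

Orientations are given as a unit quaternion [w, x, y, z].
In Python, from plant import observe, capture, order, masks_of gives the robot as it stands.
- The arm moves only by the tool servo_tool, never from a script. Its argument "rows" is text: rows parted by semicolons, each of 7 numbers parted by spaces: the shift along the tool's x, y, z in mm, then the turn, a rotation vector about the tool's x, y, z in rad, then the finger opening in mm, from 0 to 94. A call has 1 to 12 rows; each row is the pose to reach, as a shift and turn from the pose commanded when the call began, along the tool's axes at that moment; what a row does not reach only later rows make up. A row lasts 1/12 s, in which the tool goes at most 41.7 mm and 7.16 degrees, less where a joint would pass 70% of its speed; a pose out of reach is approached as far as the arm can. A call with a gripper value outside its range is refused whole. The fingers move at their own pace and stop on an object; "grip_force" is the grip in N (left out, the last holds). Time passes only in rows, so rows that repeat a pose let the fingers close. It gives the time, the measured TCP pose, the force and the opening at its end, in the units of the state.
- observe(): the state, without advancing time (a new reading comes with each control period).
- capture(name): name is "scene" or "top" or "wrist"; returns a dict with "frame" (384x512x3 uint8, red, green, blue), "depth" (384x512 float32, m along the optical axis (not along the pixel's ray), 0 where there is no reading), "mtx" (3x3 intrinsics, pixels), "eye" and "attitude" of the camera in the world; the wrist camera has in their place "mount" (4x4, takes a point from camera to tool coordinates, whose origin is the TCP and whose axes are the tool frame's). Camera axes: x right, y down, z forward; pixel columns grow to the right and rows downward; lengths in m; the calibration is good to about 2 mm. A picture is of the moment at which its call begins: read the wrist's pose just before it.
- order.sign_off(): hands the job in, once; it reports no verdict.
Trained networks look in a picture, given as the dict that the camera call returned (one of the last four; its "shot" number tells which), for a name from the list of things; names that differ only in an ending like _2 or _b are one class to them, and where a whole thing is asked for, a point or a joint stands for the part that bears it (a point fixed in the world has none). Each returns a list of dicts, best first, with "p" (0 to 1); they miss things now and then, are a little off and sometimes report something else, mostly with a low value. They report only what shows in the picture. A call takes as long as a camera call.
- masks_of(thing, picture): "region" (384x512 bool, what is visible of it) and "rect" ([left, top, right, bottom] in pixels, round what is visible of it).
The state is a dict: "clock": time; "joint_pos": joint angles; "qvel": joint speeds; "joint_torque": joint torques, N m; "eef_pos": TCP position; "eef_rot": TCP orientation; "wrist_force": force on the tool from outside, world axes, zero at the start; "wrist_torque": the same for the moment, N m; "finger_gap": finger opening in m.
Only numpy, scipy, OpenCV 4.12 (cv2) and the standard library are available. Lean on these libraries where they do the work, as an engineer would, in place of code of your own. Each camera call takes 0.05 s, during which the arm holds its last target.

## Working session

There is one attempt and no reset: what is moved stays moved. The work goes in short steps, Python scripts to look and compute and a tool call to move; the robot and the scene stay as the last step left them, time stands still between calls to the robot, and variables do not carry over. Pictures are saved under pics/ and viewed, and the job is handed in when it is done.

Besides the shell and the picture viewer there is one more tool, called as a command line: name --argument value ..., lists and objects as JSON in quotes. servo_tool: Moves the arm, as the interface text tells. Its arguments: {"type":"object","properties":{"rows":{"type":"string"},"grip_force":{"type":"number"}},"required":["rows"]}

```bash
ls; mkdir -p pics; python3 - <<'E'
from plant import observe, capture, order, masks_of
import cv2,json
s=observe()
print({k:(v if not hasattr(v,'tolist') else v.tolist()) for k,v in s.items()})
for n in ['scene','top']:
    c=capture(n)
    cv2.imwrite(f'pics/{n}0.png',c['frame'][:,:,::-1])
    print(n,c['mtx'],c['eye'],c['attitude'])
c=capture('wrist');cv2.imwrite('pics/wrist0.png',c['frame'][:,:,::-1]);print(c['mount'],c['mtx'])
E
```

```text
pics
{'clock': 0.0, 'joint_pos': [0.9845459487299554, 0.20741134436190195, 1.5429145053758446, 5.105001925419591e-06, 1.3935048526213656, -0.15047037861258974], 'qvel': [0.0022264439550424894, 4.2251495222638815e-05, 0.00017776824994756993, 0.0008598216187457776, -0.001165930013094451, 0.0004917463862734528], 'joint_torque': [-9.00243071555451e-05, -37.08680033683777, -28.141661882400513, 0.0697440980002284, 0.0359256227966398, -0.000151444946823176], 'eef_pos': [0.24228795359590363, 0.5206273011814727, 0.22131440107379197], 'eef_rot': [0.5955384953478615, -0.38041124785606484, 0.596986838438921, 0.37977348221551555], 'wrist_force': [-0.11473774470750192, 0.09860586869757604, 0.8639303877010835], 'wrist_torque': [0.02847663378811384, -0.01700316330196911, 0.049673301072218276], 'finger_gap': 0.093817321129613}
scene [[347.25616123   0.         253.08734647]
 [  0.         347.25616123 196.26044255]
 [  0.           0.           1.        ]] [1.33570864 0.36604192 0.59061598] [-0.24702489  0.46333922  0.75114234 -0.40010081]
top [[371.74166367   0.         253.86911732]
 [  0.         371.74166367 193.18403359]
 [  0.           0.           1.        ]] [0.50858958 0.00165221 1.09509272] [ 0.04322959 -0.70281124  0.70917284 -0.035517  ]
[[-8.69026777e-04 -2.37007208e-01  9.71507503e-01 -1.61959938e-01]
 [-2.54737915e-04 -9.71507786e-01 -2.37007505e-01  6.99770749e-02]
 [ 9.99999590e-01 -4.53445664e-04  7.83891558e-04  1.86383421e-04]
 [ 0.00000000e+00  0.00000000e+00  0.00000000e+00  1.00000000e+00]] [[303.11678736   0.         253.04676749]
 [  0.         303.11678736 191.68096123]
 [  0.           0.           1.        ]]
```

View pics/top0.png

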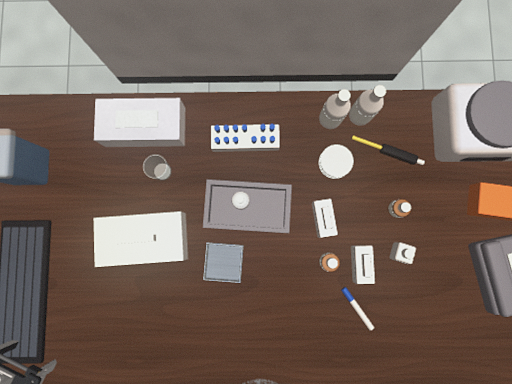

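View pics/scene0.png

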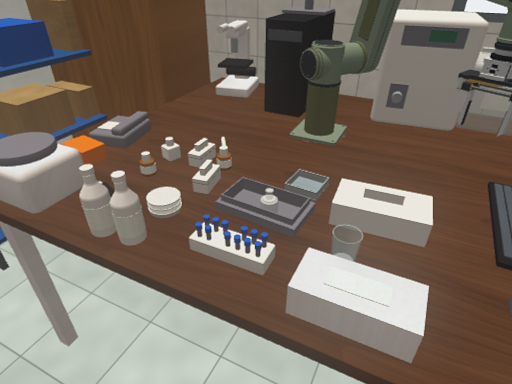

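View pics/wrist0.png

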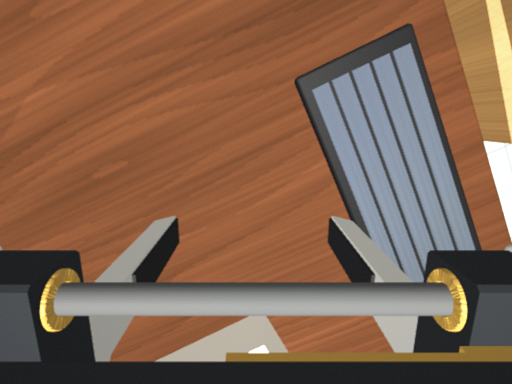

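```bash
cat > h.py <<'E'
from plant import observe, capture, order, masks_of
import numpy as np, cv2
from scipy.spatial.transform import Rotation as R
def q2m(q): return R.from_quat([q[1],q[2],q[3],q[0]]).as_matrix()
def T_of(p,q):
    T=np.eye(4);T[:3,:3]=q2m(q);T[:3,3]=p;return T
def shot(name,save=None):
    s=observe(); c=capture(name)
    c['T']=T_of(s['eef_pos'],s['eef_rot'])@np.array(c['mount']) if name=='wrist' else T_of(c['eye'],c['attitude'])
    if save: cv2.imwrite(f'pics/{save}.png',c['frame'][:,:,::-1])
    return c
def cloud(c):
    d=c['depth'];K=c['mtx'];v,u=np.mgrid[0:d.shape[0],0:d.shape[1]]
    P=np.stack([(u-K[0,2])/K[0,0]*d,(v-K[1,2])/K[1,1]*d,d],-1)
    W=P@c['T'][:3,:3].T+c['T'][:3,3]
    W[d<=0]=np.nan
    return W
def rect(P):
    r=cv2.minAreaRect((P[:,:2]*1000).astype(np.float32));return np.round(r[0],1),np.round(r[1],1),round(r[2],1)
def down(phi):
    z=np.array([np.cos(phi),np.sin(phi),0]);x=np.array([0,0,-1.]);return np.stack([x,np.cross(z,x),z],1)
def plan(pos,phi):
    """shift mm and rotvec from measured pose to a down pose"""
    s=observe();M=q2m(s['eef_rot']);best=None
    for k in (0,np.pi):
        rv=R.from_matrix(M.T@down(phi+k)).as_rotvec()
        d=M.T@(np.array(pos)-s['eef_pos'])*1000
        print('flip' if k else 'same','shift',np.round(d,1),'rv',np.round(rv,3),'q6',round(s['joint_pos'][5],2))
def st():
    s=observe();M=q2m(s['eef_rot']);print('t',round(s['clock'],2),'p',np.round(s['eef_pos'],4),'phi',round(np.degrees(np.arctan2(M[1,2],M[0,2])),2),'xax',np.round(M[:,0],3),'F',np.round(s['wrist_force'],1),'gap',round(s['finger_gap'],4),'q',np.round(s['joint_pos'],2))
E
python3 - <<'E'
from h import *
st()
c=shot('top');W=cloud(c)
for t in ['kit_box','cover','discard_tray','empty','case1','square1','round1','beaker','dishes','tube_rack']:
    for m in masks_of(t,c)[:6]:
        if m['p']<.2: continue
        P=W[m['region']];P=P[~np.isnan(P[:,0])]
        if len(P)<5: continue
        zt=np.percentile(P[:,2],97)
        print(t,round(m['p'],2),m['rect'],'n',len(P),'top',round(zt,3),'all',*rect(P),end=' ')
        for lo,hi in [(.06,.11)]:
            Q=P[(P[:,2]>lo)&(P[:,2]<hi)]
            if len(Q)>4: print('TOP',len(Q),*rect(Q),np.round(Q.mean(0),4),end=' ')
        Q=P[(P[:,2]>.02)]
        if len(Q)>4: print('BODY',len(Q),*rect(Q),end='')
        print()
E
```

```text
t 0.15 p [0.2424 0.5207 0.2216] phi 65.03 xax [-0.001 -0.001 -1.   ] F [ 0.2 -0.2 -0.1] gap 0.0934 q [ 0.98  0.21  1.54 -0.    1.39 -0.15]
kit_box 0.73 [201.4, 180.4, 288.1, 234.9] n 3946 top 0.045 all [594.8  33.5] [255.  147.2] 86.0 BODY 1384 [592.  34.] [247.9 140.3] 85.8
cover 0.82 [92.2, 211.3, 188.2, 265.9] n 4556 top 0.098 all [500.9 350. ] [145.5 279.6] 4.0 TOP 4326 [500.2 334.1] [134.2 244.5] 3.6 [0.4998 0.3324 0.0714] BODY 4458 [500.2 334.2] [134.2 244.7] 3.8
discard_tray 0.8 [201.9, 243.2, 240.8, 281.9] n 1412 top 0.031 all [429.5 103.6] [105.1 109. ] 85.3 BODY 238 [431.5 103.4] [105.1 105. ] 85.3
empty 0.48 [233.8, 191.4, 246.4, 207.2] n 240 top 0.081 all [606.8  52. ] [47. 47.] 6.7 TOP 51 [607.5  52. ] [20.8 19.4] 0.8 [0.6069 0.0525 0.0783] BODY 239 [606.8  52. ] [45.4 46. ] 89.8
case1 0.77 [351.0, 246.7, 373.4, 283.8] n 862 top 0.076 all [ 425.  -297.9] [103.7  67.4] 0.6 TOP 180 [ 424.6 -290.1] [58.9 19.2] 1.9 [ 0.4247 -0.2888  0.0733] BODY 764 [ 424.4 -290.1] [102.1  51.6] 0.6
case1 0.65 [389.2, 242.8, 417.1, 262.4] n 414 top 0.077 all [ 451.1 -412.9] [70.8 50.6] 70.8 
[... 949 characters left out ...]
3.6] n 584 top 0.085 all [707.5 302.6] [100.6  74. ] 49.9 TOP 197 [699.2 287. ] [64.9 65.3] 89.9 [0.7022 0.292  0.0764] BODY 378 [699.2 287. ] [64.9 65.3] 89.9
dishes 0.63 [316.3, 145.4, 352.3, 180.3] n 878 top 0.047 all [ 717.5 -223.3] [88.8 92.7] 25.1 BODY 842 [ 717.7 -223.6] [88.5 92.7] 26.8
dishes 0.35 [351.0, 247.0, 372.6, 284.0] n 774 top 0.077 all [ 424.9 -289.5] [101.1  50.6] 0.6 TOP 180 [ 424.6 -290.1] [58.9 19.2] 1.9 [ 0.4247 -0.2888  0.0733] BODY 732 [ 424.9 -289.5] [101.1  50.6] 0.6
tube_rack 0.7 [214.3, 122.3, 276.6, 148.4] n 1771 top 0.076 all [799.9  40. ] [ 84.3 199.4] 0.6 TOP 376 [793.7  39.1] [ 49.5 170.6] 0.5 [0.7925 0.0407 0.0729] BODY 1677 [793.2  40. ] [ 70.9 199.4] 0.6
```

```bash
python3 - <<'E'
from h import *
plan([.607,.0522,.15],np.radians(85.8))
E
```

```text
same shift [  72.5 -528.2 -271.5] rv [-0.362  0.     0.   ] q6 -0.15
flip shift [  72.5 -528.2 -271.5] rv [ 2.779  0.    -0.   ] q6 -0.15
```

servo_tool --rows "0 -528 -271 -0.362 0 0 60;0 -528 -271 -0.362 0 0 60;0 -528 -271 -0.362 0 0 60;0 -528 -271 -0.362 0 0 60;0 -528 -271 -0.362 0 0 60;0 -528 -271 -0.362 0 0 60;0 -528 -271 -0.362 0 0 60;0 -528 -271 -0.362 0 0 60;0 -528 -271 -0.362 0 0 60;0 -528 -271 -0.362 0 0 60;0 -528 -271 -0.362 0 0 60;0 -528 -271 -0.362 0 0 60"

```text
clock: 1.7
eef_pos: [0.5445, 0.1327, 0.2227]
eef_rot: [0.518, -0.481, 0.518, 0.481]
wrist_force: [0.0, 1.1, -0.4]
finger_gap: 0.0597
```

```bash
python3 - <<'E'
from h import *
st();plan([.607,.0522,.15],np.radians(85.8))
E
```

```text
t 1.7 p [0.5445 0.1327 0.2227] phi 85.76 xax [ 0.001  0.    -1.   ] F [ 0.   1.1 -0.4] gap 0.0597 q [ 0.08  0.18  1.58  0.    1.39 -1.41]
same shift [ 72.8 -68.2 -75.6] rv [-0.001  0.     0.001] q6 -1.41
flip shift [ 72.8 -68.2 -75.6] rv [ 3.141e+00  1.000e-03 -0.000e+00] q6 -1.41
```

servo_tool --rows "0 -62 -70 0 0 0 60;0 -62 -70 0 0 0 60;0 -62 -70 0 0 0 60;0 -62 -70 0 0 0 60;0 -62 -70 0 0 0 60;0 -62 -70 0 0 0 60"

```text
clock: 2.2
eef_pos: [0.5992, 0.0615, 0.2222]
eef_rot: [0.518, -0.481, 0.518, 0.482]
wrist_force: [0.2, -0.8, -0.5]
finger_gap: 0.0598
```

```bash
python3 - <<'E'
from h import *
st();plan([.607,.0522,.076],np.radians(85.8));shot('wrist','w1')
E
```

```text
t 2.2 p [0.5992 0.0615 0.2222] phi 85.84 xax [-0.001  0.001 -1.   ] F [ 0.2 -0.8 -0.5] gap 0.0598 q [-0.04  0.26  1.47  0.    1.41 -1.54]
same shift [146.2  -8.7  -8.8] rv [ 0.001  0.001 -0.001] q6 -1.54
flip shift [146.2  -8.7  -8.8] rv [-3.141e+00  2.000e-03  1.000e-03] q6 -1.54
```

View pics/w1.png

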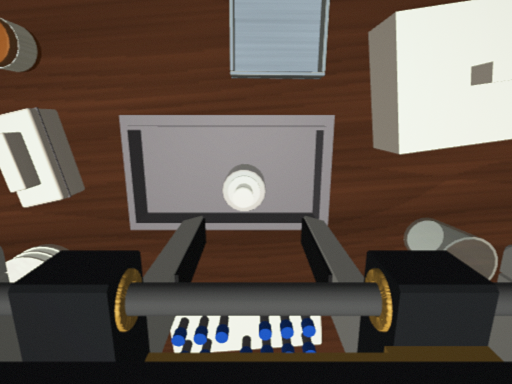

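```bash
cat >> h.py <<'E'
def boxfit(c,W=None):
    W=cloud(c) if W is None else W
    for lo,hi,n in [(.040,.050,'rim'),(.020,.030,'ledge+')]:
        m=(W[...,2]>lo)&(W[...,2]<hi)&(abs(W[...,0]-.592)<.09)&(abs(W[...,1]-.034)<.145)
        m=cv2.morphologyEx(m.astype(np.uint8),cv2.MORPH_OPEN,np.ones((2,2)))>0
        print(n,m.sum(),*rect(W[m]))
E
python3 - <<'E'
from h import *
for n in ['top','wrist']:
    c=shot(n);W=cloud(c);print(n);boxfit(c)
    m=(W[...,2]>.072)&(W[...,2]<.09)&(abs(W[...,0]-.607)<.03)&(abs(W[...,1]-.052)<.03)
    print('neck',m.sum(),*rect(W[m]),W[m].mean(0))
    m=(W[...,2]>.022)&(W[...,2]<.035)&(abs(W[...,0]-.43)<.06)&(abs(W[...,1]-.103)<.06)
    if m.sum()>10: print('tray',m.sum(),*rect(W[m]))
E
```

```text
top
rim 130 [589.9  30.7] [226.2 117. ] 85.8
ledge+ 550 [584.3  31.8] [256.2 139.2] 88.9
neck 0 [0. 0.] [0. 0.] 0.0 [nan nan nan]
tray 96 [471.3 120.2] [ 58.1 117.2] 32.2
wrist
rim 2694 [598.6  32.3] [236.5 123. ] 85.9
ledge+ 4562 [602.2  32. ] [261.3 148. ] 84.6
neck 361 [608.7  51.6] [21.6 21.5] 42.0 [0.60833344 0.05169716 0.07932755]
tray 1074 [448.  101.3] [104.6  75.9] 85.2<stdin>:5: RuntimeWarning: Mean of empty slice.
  ret = um.true_divide(
```

servo_tool --rows "40 -8.5 -8.8 0 0 0 60;80 -8.5 -8.8 0 0 0 60;120 -8.5 -8.8 0 0 0 60;146 -8.5 -8.8 0 0 0 60;146 -8.5 -8.8 0 0 0 60;146 -8.5 -8.8 0 0 0 10;146 -8.5 -8.8 0 0 0 10;146 -8.5 -8.8 0 0 0 10;146 -8.5 -8.8 0 0 0 10;146 -8.5 -8.8 0 0 0 10;110 -8.5 -8.8 0 0 0 10;70 -8.5 -8.8 0 0 0 10" --grip_force 15

```text
clock: 3.35
eef_pos: [0.6051, 0.0508, 0.1504]
eef_rot: [0.516, -0.479, 0.52, 0.483]
wrist_force: [-0.0, 0.9, 0.2]
finger_gap: 0.017
```

```bash
python3 - <<'E'
from h import *
st();shot('wrist','w2')
plan([.4315,.1034,.075],np.radians(85.5))
E
```

```text
t 3.35 p [0.6051 0.0508 0.1504] phi 85.76 xax [-0.008  0.    -1.   ] F [-0.   0.9  0.2] gap 0.017 q [-0.06  0.34  1.52 -0.    1.28 -1.56]
same shift [ 85.4 185.8  39.3] rv [0.005 0.    0.013] q6 -1.56
flip shift [ 85.4 185.8  39.3] rv [-3.137 -0.021  0.   ] q6 -1.56
```

View pics/w2.png

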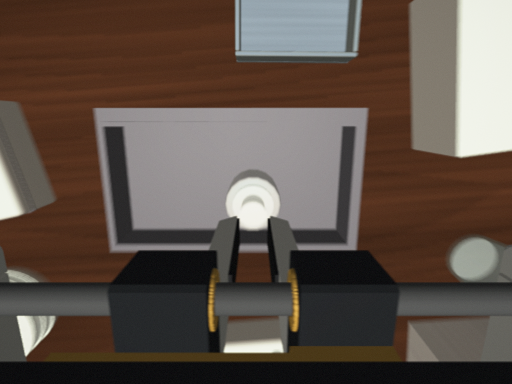

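```bash
python3 - <<'E'
from h import *
c=shot('wrist');Mi=np.linalg.inv(np.array(c['mount']))
for p in [[0,0,0],[-.002,0,0],[.017,0,0]]:
    q=c['mtx']@(Mi@np.array(p+[1]))[:3];print(p,q[:2]/q[2])
W=cloud(c)
r=W[180:225,225:282]
m=(r[...,2]>.06)
print(np.round(W[205,225:285:4],3))
print(np.round(W[170:232:4,253],3))
E
```

```text
[0, 0, 0] [251.65778135 242.90055532]
[-0.002, 0, 0] [251.64604921 244.31590831]
[0.017, 0, 0] [251.74783934 232.03605667]
[[0.636 0.019 0.005]
 [0.637 0.023 0.003]
 [0.637 0.028 0.003]
 [0.623 0.036 0.05 ]
 [0.624 0.039 0.049]
 [0.615 0.044 0.079]
 [0.615 0.048 0.08 ]
 [0.615 0.051 0.08 ]
 [0.615 0.055 0.081]
 [0.616 0.058 0.08 ]
 [0.626 0.062 0.049]
 [0.626 0.066 0.049]
 [0.641 0.072 0.003]
 [0.641 0.076 0.004]
 [0.641 0.08  0.003]]
[[0.591 0.053 0.051]
 [0.594 0.053 0.053]
 [0.598 0.053 0.053]
 [0.599 0.052 0.065]
 [0.599 0.052 0.08 ]
 [0.602 0.052 0.08 ]
 [0.606 0.052 0.079]
 [0.609 0.052 0.08 ]
 [0.613 0.051 0.08 ]
 [0.616 0.051 0.08 ]
 [0.63  0.05  0.049]
 [0.649 0.049 0.003]
 [0.649 0.049 0.017]
 [0.649 0.049 0.03 ]
 [0.649 0.049 0.04 ]
 [0.652 0.049 0.045]]
```

servo_tool --rows "0 0 0 0 0 0 45;0 0 0 0 0 0 45;0 0 0 0 0 0 45;0 0 0 0 0 0 45;0 0 0 0 0 0 45;0 0 0 0 0 0 45"

```text
clock: 3.95
eef_pos: [0.6073, 0.0508, 0.1512]
eef_rot: [0.518, -0.481, 0.519, 0.482]
wrist_force: [0.1, -0.1, -1.0]
finger_gap: 0.0447
```

```bash
python3 - <<'E'
from h import *
st()
plan([.608,.0522,.075],np.radians(85.8))
E
```

```text
t 3.95 p [0.6073 0.0508 0.1512] phi 85.77 xax [-0.002  0.    -1.   ] F [ 0.1 -0.1 -1. ] gap 0.0447 q [-0.06  0.34  1.52 -0.    1.28 -1.56]
same shift [76.2 -0.8  1.5] rv [-0.    -0.    -0.002] q6 -1.56
flip shift [76.2 -0.8  1.5] rv [ 3.141e+00 -3.000e-03  0.000e+00] q6 -1.56
```

servo_tool --rows "40 -0.8 1.5 0 0 0 45;76 -0.8 1.5 0 0 0 45;76 -0.8 1.5 0 0 0 45;76 -0.8 1.5 0 0 0 5;76 -0.8 1.5 0 0 0 5;76 -0.8 1.5 0 0 0 5;76 -0.8 1.5 0 0 0 5;76 -0.8 1.5 0 0 0 5;76 -0.8 1.5 0 0 0 5;76 -0.8 1.5 0 0 0 5" --grip_force 15

```text
clock: 4.78
eef_pos: [0.6107, 0.0517, 0.0788]
eef_rot: [0.519, -0.483, 0.517, 0.48]
wrist_force: [-0.2, -1.8, 6.0]
finger_gap: 0.0195
```

```bash
python3 - <<'E'
from h import *
st()
E
```

```text
t 4.78 p [0.6107 0.0517 0.0788] phi 85.78 xax [ 0.004 -0.001 -1.   ] F [-0.2 -1.8  6. ] gap 0.0195 q [-0.06  0.43  1.57 -0.    1.14 -1.55]
```

servo_tool --rows "-15 0 0 0 0 0 5;-40 0 0 0 0 0 5;-75 0 0 0 0 0 5;-75 0 0 0 0 0 5;-75 0 0 0 0 0 5;-75 0 0 0 0 0 5"

```text
clock: 5.28
eef_pos: [0.6083, 0.0523, 0.151]
eef_rot: [0.518, -0.481, 0.518, 0.481]
wrist_force: [-0.2, 0.8, -1.7]
finger_gap: 0.0199
```

```bash
python3 - <<'E'
from h import *
st();c=shot('wrist','w3');W=cloud(c);shot('scene','s3')
print(np.round(W[170:232:4,253],3))
plan([.4315,.1034,.145],np.radians(85.5))
E
```

```text
t 5.28 p [0.6083 0.0523 0.151 ] phi 85.77 xax [-0.001  0.    -1.   ] F [-0.2  0.8 -1.7] gap 0.0199 q [-0.06  0.35  1.52  0.    1.28 -1.55]
[[0.591 0.055 0.004]
 [0.595 0.054 0.005]
 [0.582 0.055 0.094]
 [0.581 0.055 0.11 ]
 [0.582 0.055 0.12 ]
 [0.584 0.055 0.123]
 [0.586 0.055 0.123]
 [0.588 0.055 0.126]
 [0.591 0.054 0.127]
 [0.594 0.054 0.125]
 [0.596 0.054 0.127]
 [0.596 0.054 0.134]
 [0.596 0.054 0.142]
 [0.596 0.054 0.151]
 [0.598 0.054 0.151]
 [0.6   0.054 0.153]]
same shift [  5.2 179.1  38. ] rv [ 0.005 -0.    -0.004] q6 -1.55
flip shift [  5.2 179.1  38. ] rv [-3.137  0.006 -0.   ] q6 -1.55
```

View pics/s3.png

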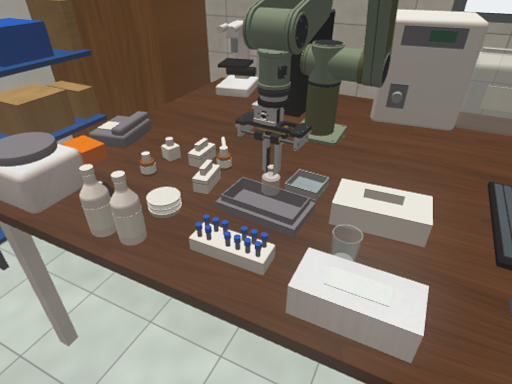

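servo_tool --rows "0 179 38 0 0 0 5;0 179 38 0 0 0 5;0 179 38 0 0 0 5;0 179 38 0 0 0 5;0 179 38 0 0 0 5;0 179 38 0 0 0 5;0 179 38 0 0 0 5;40 179 38 0 0 0 5;60 179 38 0 0 0 5;68 179 38 0 0 0 5;71 179 38 0 0 0 5;71 179 38 0 0 0 5"

```text
clock: 6.38
eef_pos: [0.434, 0.1029, 0.0801]
eef_rot: [0.518, -0.481, 0.519, 0.481]
wrist_force: [0.1, -0.9, -0.8]
finger_gap: 0.0196
```

```bash
python3 - <<'E'
from h import *
st()
E
```

```text
t 6.38 p [0.434  0.1029 0.0801] phi 85.74 xax [-0.001 -0.    -1.   ] F [ 0.1 -0.9 -0.8] gap 0.0196 q [ 0.04  0.11  1.98 -0.    1.05 -1.46]
```

servo_tool --rows "2 0 0 0 0 0 5;2 0 0 0 0 0 5;2 0 0 0 0 0 45;2 0 0 0 0 0 45;2 0 0 0 0 0 45;2 0 0 0 0 0 45;-40 0 0 0 0 0 45;-80 0 0 0 0 0 45;-120 0 0 0 0 0 45;-140 0 0 0 0 0 45"

```text
clock: 7.22
eef_pos: [0.4356, 0.1034, 0.2258]
eef_rot: [0.52, -0.483, 0.516, 0.479]
wrist_force: [1.1, 1.1, 0.2]
finger_gap: 0.0448
```

```bash
cat >> h.py <<'E'
def items(c,W=None):
    W=cloud(c) if W is None else W
    for t in ['case1','square1','round1']:
      for m in masks_of(t,c)[:6]:
        if m['p']<.3: continue
        P=W[m['region']];P=P[~np.isnan(P[:,0])]
        P=P[(P[:,2]>.02)&(P[:,2]<.09)]
        if len(P)<20: continue
        Q=P[(P[:,2]>.068)];b=P[(P[:,2]>.03)&(P[:,2]<.06)]
        if len(Q)<10 or len(b)<10: continue
        print(t,round(m['p'],2),np.round(m['rect']),'TOP',len(Q),*rect(Q),'BODY',*rect(P))
E
python3 - <<'E'
from h import *
st()
c=shot('top','t4');W=cloud(c)
m=(W[...,2]>.060)&(W[...,2]<.09)&(abs(W[...,0]-.43)<.03)&(abs(W[...,1]-.103)<.03)
if m.sum()>3: print('neck',m.sum(),*rect(W[m]),W[m].mean(0))
boxfit(c);items(c)
E
```

```text
t 7.22 p [0.4356 0.1034 0.2258] phi 85.78 xax [ 0.008  0.    -1.   ] F [1.1 1.1 0.2] gap 0.0448 q [ 0.04 -0.08  1.84 -0.    1.38 -1.46]
rim 238 [589.6  31. ] [227.4 116.9] 85.9
ledge+ 886 [589.9  30.4] [251.1 141.8] 85.8
case1 0.9 [314. 200. 336. 237.] TOP 152 [ 554.2 -186.3] [59.6 18.3] 8.2 BODY [ 553.4 -186. ] [103.7  50.3] 8.7
case1 0.86 [350. 244. 373. 284.] TOP 158 [ 424.9 -290.3] [18.9 58.7] 89.4 BODY [ 424.7 -289.7] [101.8  51.4] 0.8
square1 0.64 [388. 243. 415. 264.] TOP 87 [ 454.8 -404.4] [24.3 27. ] 0.5 BODY [ 454.7 -403.2] [50.1 49.8] 73.2
round1 0.91 [384. 200. 412. 217.] TOP 84 [ 580.7 -401.2] [25.6 26.1] 17.8 BODY [ 581.7 -400.2] [47.3 50.5] 31.8
round1 0.58 [318. 253. 340. 272.] TOP 87 [ 430.6 -196. ] [26.4 24.7] 44.5 BODY [ 431.2 -195.2] [48.  49.7] 89.6
```

View pics/t4.png

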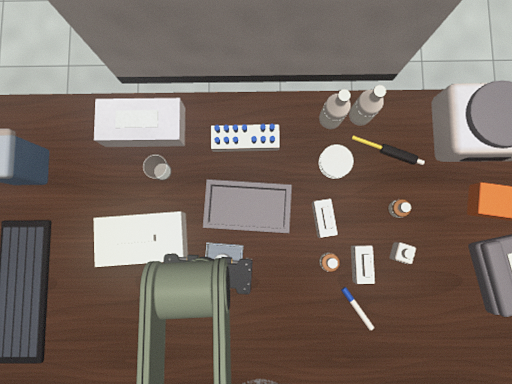

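servo_tool --rows "-30 -190 -60 0 0 0 45;-30 -190 -60 0 0 0 45;-30 -190 -60 0 0 0 45;-30 -190 -60 0 0 0 45;-30 -190 -60 0 0 0 45;-30 -190 -60 0 0 0 45;-30 -190 -60 0 0 0 45;-30 -190 -60 0 0 0 45;-30 -190 -60 0 0 0 45"

```text
clock: 8.17
eef_pos: [0.6162, 0.0302, 0.2487]
eef_rot: [0.517, -0.48, 0.519, 0.482]
wrist_force: [0.0, -0.3, -0.3]
finger_gap: 0.0449
```

```bash
python3 - <<'E'
from h import *
st();c=shot('wrist','w5');W=cloud(c);np.save('w5.npy',W)
h,e=np.histogram(W[...,2][np.isfinite(W[...,2])],bins=np.arange(-.01,.06,.002));print(dict(zip(np.round(e,3).tolist(),h.tolist())))
E
```

```text
t 8.17 p [0.6162 0.0302 0.2487] phi 85.81 xax [-0.004  0.001 -1.   ] F [ 0.  -0.3 -0.3] gap 0.0449 q [-0.09  0.28  1.4   0.    1.47 -1.59]
{-0.01: 0, -0.008: 0, -0.006: 1, -0.004: 2115, -0.002: 49875, 0.0: 23682, 0.002: 10782, 0.004: 5831, 0.006: 661, 0.008: 493, 0.01: 584, 0.012: 706, 0.014: 549, 0.016: 624, 0.018: 644, 0.02: 577, 0.022: 1452, 0.024: 3313, 0.026: 817, 0.028: 1199, 0.03: 790, 0.032: 689, 0.034: 593, 0.036: 728, 0.038: 1168, 0.04: 706, 0.042: 1727, 0.044: 3107, 0.046: 817, 0.048: 2912, 0.05: 1110, 0.052: 605, 0.054: 568, 0.056: 405}
```

View pics/w5.png

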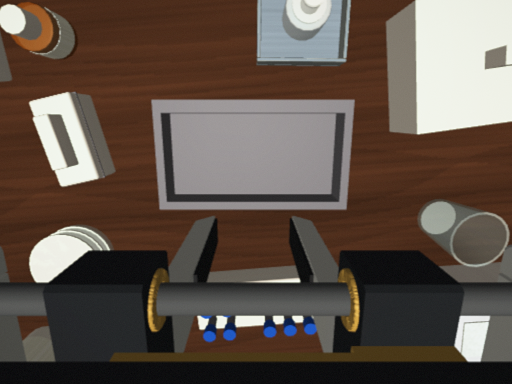

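```bash
cat >> h.py <<'E'
from scipy.optimize import minimize
def frame_fit(P,inner,outer,x0):
    def f(x):
        c,s=np.cos(x[2]),np.sin(x[2]);d=P[:,:2]*1000-x[:2]
        a=np.abs(c*d[:,0]+s*d[:,1]);b=np.abs(-s*d[:,0]+c*d[:,1])
        so=np.maximum(a-outer[0],b-outer[1]); si=np.maximum(a-inner[0],b-inner[1])
        e=np.maximum(so,0)+np.maximum(-si,0)
        return np.minimum(e,6).mean()
    best=min((minimize(f,np.array(x0)+[dx,dy,0],method='Nelder-Mead',options=dict(xatol=.01,fatol=1e-5,maxiter=2000,initial_simplex=np.array(x0)+[dx,dy,0]+np.array([[0,0,0],[4,0,0],[0,4,0],[0,0,.03]]))) for dx in(-3,0,3) for dy in (-3,0,3)),key=lambda r:r.fun)
    return np.round(best.x[:2],2),round(np.degrees(best.x[2]),2),round(best.fun,3)
def boxfit2(c,W=None):
    W=cloud(c) if W is None else W
    reg=(abs(W[...,0]-.592)<.085)&(abs(W[...,1]-.033)<.14)
    for lo,hi,i,o,n in [(.043,.0475,(54,108),(58,112),'rim'),(.0235,.027,(58,112),(70,124),'ledge')]:
        P=W[reg&(W[...,2]>lo)&(W[...,2]<hi)]
        print(n,len(P),*frame_fit(P,i,o,[592,33,-.073]))
    P=W[reg&(W[...,2]>.020)]
    print('sil',*frame_fit(P,(0,0),(70,124),[592,33,-.073]))
E
python3 - <<'E'
from h import *
boxfit2(None,np.load('w5.npy'))
c=shot('top');boxfit2(c)
st();c=shot('wrist');boxfit2(c)
E
```

```text
rim 2036 [593.4   32.81] -4.2 0.01
ledge 3532 [592.32  33.08] -4.23 0.206
sil [593.11  32.88] -4.17 0.0
rim 125 [591.79  33.95] -4.25 0.001
ledge 276 [591.64  31.67] -4.17 0.059
sil [580.49  31.25] 0.21 0.051
t 8.27 p [0.6168 0.0302 0.25  ] phi 85.83 xax [-0.001  0.    -1.   ] F [-0.4 -0.2 -0.1] gap 0.0451 q [-0.09  0.28  1.4   0.    1.47 -1.59]
rim 2059 [593.38  32.85] -4.2 0.01
ledge 3384 [592.36  33.03] -4.19 0.233
sil [594.07  32.88] -4.15 0.0
```

```bash
python3 - <<'E'
from h import *
plan([.554,-.1862,.21],np.radians(98.5))
E
```

```text
same shift [  40.4   47.1 -220.4] rv [-0.221  0.    -0.001] q6 -1.59
flip shift [  40.4   47.1 -220.4] rv [ 2.92e+00 -1.00e-03 -0.00e+00] q6 -1.59
```

servo_tool --rows "40 47 -220 -0.221 0 0 50;40 47 -220 -0.221 0 0 50;40 47 -220 -0.221 0 0 50;40 47 -220 -0.221 0 0 50;40 47 -220 -0.221 0 0 50;40 47 -220 -0.221 0 0 50;40 47 -220 -0.221 0 0 50;40 47 -220 -0.221 0 0 50;40 47 -220 -0.221 0 0 50"

```text
clock: 9.07
eef_pos: [0.5553, -0.1855, 0.211]
eef_rot: [-0.462, 0.536, -0.461, -0.535]
wrist_force: [0.6, 0.3, 0.1]
finger_gap: 0.05
```

```bash
cat >> h.py <<'E'
def near(c,x,y,r=.03,lo=.066,hi=.09):
    W=cloud(c);m=(W[...,2]>lo)&(W[...,2]<hi)&(np.hypot(W[...,0]-x,W[...,1]-y)<r)
    m=m.astype(np.uint8);print('near',m.sum(),*(rect(W[m>0]) if m.sum()>4 else []), 'z',round(np.median(W[m>0][:,2]),4) if m.sum() else None)
E
python3 - <<'E'
from h import *
st();c=shot('wrist','w6')
near(c,.554,-.186,.045);near(c,.554,-.186,.075,.035,.06)
plan([.554,-.1862,.073],np.radians(98.5))
E
```

```text
t 9.07 p [ 0.5553 -0.1855  0.211 ] phi 98.47 xax [ 0.001  0.    -1.   ] F [0.6 0.3 0.1] gap 0.05 q [-0.47  0.24  1.53  0.    1.38 -2.19]
near 1051 [ 555.4 -188. ] [59.3 17.6] 8.6 z 0.0755
near 3210 [ 555.4 -188. ] [103.7  50.9] 8.2 z 0.0495
same shift [138.1   1.9  -0.9] rv [ 0.    -0.     0.001] q6 -2.19
flip shift [138.1   1.9  -0.9] rv [-3.141e+00 -2.000e-03 -0.000e+00] q6 -2.19
```

View pics/w6.png

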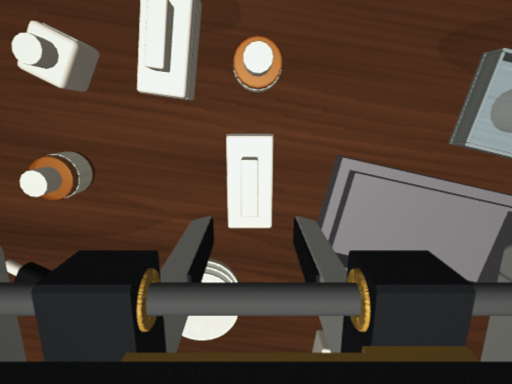

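```bash
python3 - <<'E'
from h import *
plan([.5548,-.1871,.071],np.radians(98.4))
E
```

```text
same shift [140.1   1.2  -1.9] rv [ 0.002 -0.     0.001] q6 -2.19
flip shift [140.1   1.2  -1.9] rv [-3.139e+00 -2.000e-03 -0.000e+00] q6 -2.19
```

servo_tool --rows "40 1.2 -1.9 0 0 0 50;80 1.2 -1.9 0 0 0 50;120 1.2 -1.9 0 0 0 50;140 1.2 -1.9 0 0 0 50;140 1.2 -1.9 0 0 0 50;140 1.2 -1.9 0 0 0 5;140 1.2 -1.9 0 0 0 5;140 1.2 -1.9 0 0 0 5;140 1.2 -1.9 0 0 0 5;140 1.2 -1.9 0 0 0 5;140 1.2 -1.9 0 0 0 5;140 1.2 -1.9 0 0 0 5" --grip_force 25

```text
clock: 10.12
eef_pos: [0.5544, -0.1886, 0.0707]
eef_rot: [-0.462, 0.536, -0.462, -0.535]
wrist_force: [0.6, -0.1, 1.1]
finger_gap: 0.0178
```

```bash
python3 - <<'E'
from h import *
st()
E
```

```text
t 10.12 p [ 0.5544 -0.1886  0.0707] phi 98.43 xax [ 0.001 -0.    -1.   ] F [ 0.6 -0.1  1.1] gap 0.0178 q [-0.48  0.39  1.64  0.    1.11 -2.19]
```

servo_tool --rows "-20 0 0 0 0 0 5;-50 0 0 0 0 0 5;-90 0 0 0 0 0 5;-90 0 0 0 0 0 5;-90 0 0 0 0 0 5"

```text
clock: 10.53
eef_pos: [0.5562, -0.1897, 0.1636]
eef_rot: [-0.462, 0.538, -0.461, -0.533]
wrist_force: [-0.2, 0.9, -1.4]
finger_gap: 0.0179
```

```bash
python3 - <<'E'
from h import *
st();plan([.5631,-.0177,.16],np.radians(-4.2))
E
```

```text
t 10.53 p [ 0.5562 -0.1897  0.1636] phi 98.42 xax [ 0.006 -0.003 -1.   ] F [-0.2  0.9 -1.4] gap 0.0179 q [-0.48  0.28  1.58  0.    1.28 -2.19]
same shift [  3.1 -32.  169.1] rv [1.791 0.002 0.007] q6 -2.19
flip shift [  3.1 -32.  169.1] rv [-1.35  -0.007  0.002] q6 -2.19
```

servo_tool --rows "0 -32 169 1.79 0 0 5;0 -32 169 1.79 0 0 5;0 -32 169 1.79 0 0 5;0 -32 169 1.79 0 0 5;0 -32 169 1.79 0 0 5;0 -32 169 1.79 0 0 5;0 -32 169 1.79 0 0 5;0 -32 169 1.79 0 0 5;0 -32 169 1.79 0 0 5;0 -32 169 1.79 0 0 5;0 -32 169 1.79 0 0 5;0 -32 169 1.79 0 0 5"

```text
clock: 11.53
eef_pos: [0.5592, -0.0164, 0.1578]
eef_rot: [0.7, -0.085, 0.704, 0.086]
wrist_force: [0.9, -0.2, -1.2]
finger_gap: 0.0178
```

```bash
python3 - <<'E'
from h import *
st();plan([.5631,-.0177,.14],np.radians(-4.2))
E
```

```text
t 11.53 p [ 0.5592 -0.0164  0.1578] phi 13.91 xax [-0.005  0.001 -1.   ] F [ 0.9 -0.2 -1.2] gap 0.0178 q [-0.18  0.24  1.64  0.    1.27 -0.43]
same shift [17.8 -2.3  3.5] rv [ 0.316 -0.005 -0.001] q6 -0.43
flip shift [17.8 -2.3  3.5] rv [-2.826e+00  2.000e-03 -7.000e-03] q6 -0.43
```

servo_tool --rows "0 0 0 0.29 0 0 5;0 0 0 0.29 0 0 5;0 0 0 0.29 0 0 5;0 0 0 0.29 0 0 5;0 0 0 0.29 0 0 5;0 0 0 0.29 0 0 5"

```text
clock: 12.03
eef_pos: [0.5602, -0.0166, 0.1591]
eef_rot: [0.706, 0.014, 0.708, -0.014]
wrist_force: [0.4, -0.1, -1.4]
finger_gap: 0.0176
```

```bash
python3 - <<'E'
from h import *
st();c=shot('wrist','w7');plan([.5631,-.0177,.14],np.radians(-4.2))
W=cloud(c);m=(W[...,2]>.10)&(W[...,2]<.15)&(np.hypot(W[...,0]-.563,W[...,1]+.018)<.08)
print(m.sum(),rect(W[m]),np.unique(np.round(W[m][:,2],2),return_counts=True))
m&=(W[...,2]<.142)&(W[...,2]>.125);print(rect(W[m]))
E
```

```text
t 12.03 p [ 0.5602 -0.0166  0.1591] phi -2.29 xax [-0.002  0.    -1.   ] F [ 0.4 -0.1 -1.4] gap 0.0176 q [-0.18  0.24  1.64  0.    1.27 -0.14]
same shift [19.5 -1.   2.7] rv [ 0.033 -0.002 -0.   ] q6 -0.14
flip shift [19.5 -1.   2.7] rv [-3.109e+00  0.000e+00 -3.000e-03] q6 -0.14
5046 (array([559.2, -10.1]), array([88.1, 50.4]), 87.7) (array([0.1 , 0.11, 0.12, 0.13, 0.14, 0.15]), array([  60,   71,  103,  158, 4529,  125]))
(array([559.4, -10.3]), array([87.8, 50.3]), 88.1)
```

View pics/w7.png

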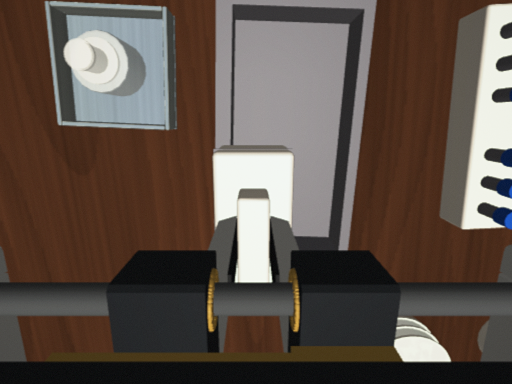

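servo_tool --rows "0 0 2.7 0.033 0 0 5;0 0 2.7 0.033 0 0 5;0 0 2.7 0.033 0 0 5;0 0 2.7 0.033 0 0 5"

```text
clock: 12.42
eef_pos: [0.5637, -0.0168, 0.1603]
eef_rot: [0.707, 0.026, 0.707, -0.026]
wrist_force: [0.9, 0.4, -1.0]
finger_gap: 0.0178
```

```bash
python3 - <<'E'
from h import *
st();c=shot('wrist')
for i in range(3): st();shot('top')
W=cloud(c);m=(W[...,2]>.125)&(W[...,2]<.145)&(np.hypot(W[...,0]-.563,W[...,1]+.018)<.08)
print(rect(W[m]))
E
```

```text
t 12.42 p [ 0.5637 -0.0168  0.1603] phi -4.19 xax [-0.  0. -1.] F [ 0.9  0.4 -1. ] gap 0.0178 q [-0.18  0.24  1.63  0.    1.27 -0.11]
t 12.47 p [ 0.5637 -0.0168  0.1604] phi -4.2 xax [-0.  0. -1.] F [-0.  -0.1 -0.8] gap 0.0179 q [-0.18  0.24  1.63  0.    1.27 -0.11]
t 12.52 p [ 0.5637 -0.0168  0.1604] phi -4.21 xax [-0.  0. -1.] F [ 0.3  0.1 -1.3] gap 0.0177 q [-0.18  0.24  1.63  0.    1.27 -0.11]
t 12.57 p [ 0.5637 -0.0168  0.1604] phi -4.22 xax [-0.  0. -1.] F [ 0.5  0.  -2.2] gap 0.0179 q [-0.18  0.24  1.63  0.    1.27 -0.11]
(array([562.9, -10.2]), array([87.7, 50.4]), 85.9)
```

```bash
python3 - <<'E'
from h import *
c=shot('wrist','w8');W=cloud(c)
reg=(abs(W[...,0]-.592)<.085)&(W[...,1]<.2)&(W[...,1]>-.04)
P=W[reg&(W[...,2]>.043)&(W[...,2]<.0475)]
print(len(P),P.min(0),P.max(0),*frame_fit(P,(54,108),(58,112),[592,33,-.073]))
P=W[reg&(W[...,2]>.0235)&(W[...,2]<.027)]
print(len(P),*frame_fit(P,(58,112),(70,124),[592,33,-.073]))
E
```

```text
2563 [ 0.53636007 -0.03997881  0.04300191] [0.66008071 0.14805904 0.04700651] [594.08  32.07] -4.23 0.011
3211 [592.86  26.85] -4.47 0.271
```

```bash
python3 - <<'E'
from h import *
c=shot('wrist');W=cloud(c)
for v in range(30,150,15):
    r=W[v]; 
    print(v,round(float(np.nanmedian(r[230:330,1])),3),end=' ')
    for lo,hi in[(.0425,.0475),(.0225,.0275)]:
        u=np.where((r[:,2]>lo)&(r[:,2]<hi)&(r[:,0]>.5)&(r[:,0]<.69))[0]
        print([(int(g[0]),int(g[-1]),np.round(r[g[0],:2]*1000,1).tolist(),np.round(r[g[-1],:2]*1000,1).tolist()) for g in np.split(u,np.where(np.diff(u)>2)[0]+1) if len(g)>2],end=' ')
    print()
E
```

```text
30 0.132 [(218, 222, [543.7, 125.4], [546.9, 125.7]), (351, 356, [654.5, 117.5], [658.3, 116.9])] [(207, 217, [532.2, 131.4], [541.0, 130.9]), (357, 362, [666.2, 121.8], [670.4, 121.3])] 
45 0.119 [(218, 222, [542.5, 114.1], [546.0, 113.4]), (350, 355, [654.0, 106.2], [657.4, 105.4])] [(207, 217, [530.7, 119.4], [539.7, 118.7]), (356, 361, [665.3, 109.4], [669.9, 109.2])] 
60 0.105 [(218, 222, [541.3, 102.3], [544.7, 102.1]), (349, 353, [652.7, 94.1], [656.1, 93.9])] [(208, 217, [530.2, 106.8], [538.6, 105.7]), (354, 360, [663.2, 96.7], [668.7, 96.3])] 
75 0.092 [(219, 223, [541.0, 90.3], [544.4, 90.1]), (348, 352, [652.0, 82.2], [654.8, 81.7])] [(208, 218, [528.9, 93.8], [538.0, 93.2]), (353, 359, [662.7, 84.0], [668.4, 83.6])] 
90 0.077 [(219, 223, [539.7, 78.1], [543.2, 77.8]), (347, 351, [651.2, 69.9], [654.6, 69.6])] [(209, 218, [528.4, 80.6], [536.8, 80.0]), (352, 357, [661.9, 70.8], [666.5, 70.5])] 
105 0.063 [(220, 223, [539.3, 65.5], [542.0, 65.3]), (346, 350, [650.2, 57.3], [653.9, 57.1])] [(209, 219, [527.1, 67.1], [536.3, 66.5]), (351, 356, [660.7, 57.3], [665.5, 57.0])] 
120 0.048 [(220, 224, [538.0, 52.7], [541.5, 52.4]), (345, 349, [649.5, 44.4], [652.8, 44.2])] [(210, 219, [526.4, 53.4], [534.9, 52.8]), (350, 355, [660.0, 43.5], [664.1, 43.2])] 
135 0.033 [(220, 224, [536.7, 39.6], [540.3, 39.3]), (344, 348, [648.4, 31.3], [651.8, 31.1])] [(210, 219, [524.8, 39.4], [533.4, 38.7]), (349, 354, [659.0, 29.4], [663.7, 29.1])]
```

```bash
python3 - <<'E'
from h import *
c=shot('wrist');W=cloud(c);s=observe();print(s['eef_pos'])
for v in [155,165,175,185,200,215,230]:
    r=W[v];u=np.where((r[:,2]>.1)&(r[:,0]>.5)&(r[:,0]<.65))[0]
    print(v,[(int(g[0]),int(g[-1]),np.round(r[g[0]]*1000,1).tolist(),np.round(r[g[-1]]*1000,1).tolist()) for g in np.split(u,np.where((np.diff(u)>2))[0]+1) if len(g)>2])
    if v==185: print(np.round(r[205:300:3]*1000).tolist())
E
```

```text
[ 0.56376961 -0.01681266  0.16046411]
155 [(213, 293, [541.8, 32.3, 138.3], [590.2, 28.7, 138.0])]
165 [(213, 293, [540.9, 26.1, 137.1], [590.1, 22.5, 137.4])]
175 [(214, 293, [541.0, 19.9, 138.0], [589.7, 16.3, 137.9])]
185 [(214, 293, [540.4, 13.6, 137.9], [589.6, 9.8, 137.1])]
[[510.0, -15.0, -0.0], [513.0, -15.0, 0.0], [517.0, -15.0, 0.0], [540.0, 14.0, 138.0], [542.0, 14.0, 139.0], [544.0, 14.0, 140.0], [546.0, 14.0, 139.0], [548.0, 13.0, 139.0], [550.0, 13.0, 140.0], [552.0, 13.0, 140.0], [554.0, 13.0, 140.0], [555.0, 13.0, 140.0], [557.0, 13.0, 140.0], [559.0, 13.0, 140.0], [561.0, 12.0, 139.0], [563.0, 12.0, 139.0], [565.0, 12.0, 140.0], [566.0, 12.0, 140.0], [568.0, 12.0, 140.0], [570.0, 12.0, 140.0], [572.0, 12.0, 140.0], [574.0, 11.0, 139.0], [576.0, 11.0, 140.0], [578.0, 11.0, 139.0], [579.0, 11.0, 138.0], [581.0, 11.0, 138.0], [583.0, 11.0, 140.0], [585.0, 11.0, 140.0], [587.0, 11.0, 140.0], [589.0, 10.0, 139.0], [607.0, -21.0, 4.0], [611.0, -22.0, 2.0]]
200 [(214, 292, [539.0, 3.4, 135.7], [588.5, 0.2, 137.2])]
215 [(215, 292, [539.1, -5.7, 138.8], [588.0, -9.7, 137.6])]
230 [(215, 292, [542.7, -5.1, 167.4], [584.3, -8.1, 167.6])]
```

servo_tool --rows "20 -0.6 0 0 0 0 5;35 -0.6 0 0 0 0 5;43 -0.6 0 0 0 0 5;50 -0.6 0 0 0 0 5;57 -0.6 0 0 0 0 5;64 -0.6 0 0 0 0 5;70 -0.6 0 0 0 0 5;70 -0.6 0 0 0 0 5"

```text
clock: 13.43
eef_pos: [0.5624, -0.0172, 0.089]
eef_rot: [0.705, 0.026, 0.708, -0.026]
wrist_force: [-0.3, 1.5, -2.2]
finger_gap: 0.0179
```

```bash
python3 - <<'E'
from h import *
st()
E
```

```text
t 13.43 p [ 0.5624 -0.0172  0.089 ] phi -4.23 xax [-0.003  0.001 -1.   ] F [-0.3  1.5 -2.2] gap 0.0179 q [-0.18  0.33  1.69 -0.    1.13 -0.11]
```

Entered the box freely. Lower to the floor and release.

servo_tool --rows "7 0 0 0 0 0 5;12 0 0 0 0 0 5;14 0 0 0 0 0 5;15 0 0 0 0 0 5;15 0 0 0 0 0 5;15 0 0 0 0 0 34;15 0 0 0 0 0 34;15 0 0 0 0 0 34;15 0 0 0 0 0 34;-10 0 0 0 0 0 34;-50 0 0 0 0 0 34;-90 0 0 0 0 0 34"

```text
clock: 14.43
eef_pos: [0.5622, -0.0171, 0.1799]
eef_rot: [0.705, 0.026, 0.708, -0.026]
wrist_force: [0.4, -1.2, -0.2]
finger_gap: 0.0342
```

```bash
python3 - <<'E'
from h import *
st();c=shot('wrist','w9');t=shot('top','t9');items(t)
near(c,.5638,-.0187,.05);near(c,.5638,-.0187,.07,.048,.065)
E
```

```text
t 14.43 p [ 0.5622 -0.0171  0.1799] phi -4.24 xax [-0.004  0.001 -1.   ] F [ 0.4 -1.2 -0.2] gap 0.0342 q [-0.18  0.22  1.62 -0.    1.31 -0.11]
case1 0.73 [352. 247. 373. 285.] TOP 158 [ 423.9 -290.1] [56.  18.8] 0.4 BODY [ 424.5 -290. ] [102.5  50.6] 1.1
square1 0.58 [389. 245. 412. 264.] TOP 88 [ 454.9 -403.5] [25.4 24.3] 89.9 BODY [ 453.9 -403.3] [49.9 49. ] 71.9
round1 0.56 [319. 255. 338. 270.] TOP 87 [ 430.5 -196.2] [26.4 25. ] 43.4 BODY [ 431.1 -195.3] [47.9 49.7] 88.9
round1 0.55 [387. 199. 411. 218.] TOP 81 [ 579.5 -400.3] [24.2 24.8] 89.1 BODY [ 580.1 -396.9] [45.4 41.2] 11.2
near 1312 [562.6 -19. ] [59.7 17.6] 85.7 z 0.0794
near 3876 [562.4 -19. ] [103.5  50.1] 85.8 z 0.0535
```

View pics/w9.png

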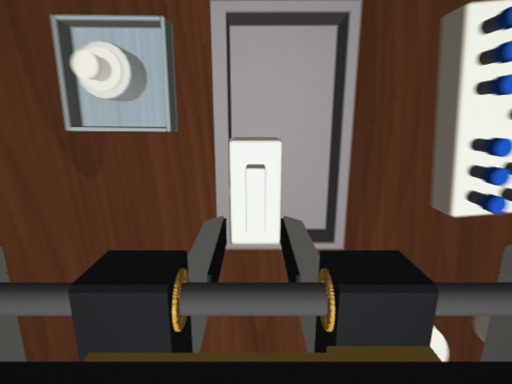

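```bash
python3 - <<'E'
from h import *
plan([.426,-.291,.20],np.radians(-89))
E
```

```text
same shift [ -19.7 -283.  -116.9] rv [1.479 0.    0.   ] q6 -0.11
flip shift [ -19.7 -283.  -116.9] rv [-1.662 -0.     0.   ] q6 -0.11
```

servo_tool --rows "-20 -283 -117 1.479 0 0 50;-20 -283 -117 1.479 0 0 50;-20 -283 -117 1.479 0 0 50;-20 -283 -117 1.479 0 0 50;-20 -283 -117 1.479 0 0 50;-20 -283 -117 1.479 0 0 50;-20 -283 -117 1.479 0 0 50;-20 -283 -117 1.479 0 0 50;-20 -283 -117 1.479 0 0 50;-20 -283 -117 1.479 0 0 50;-20 -283 -117 1.479 0 0 50;-20 -283 -117 1.479 0 0 50"

```text
clock: 15.68
eef_pos: [0.4246, -0.2901, 0.1977]
eef_rot: [0.501, 0.497, 0.505, -0.497]
wrist_force: [0.2, -0.9, -0.3]
finger_gap: 0.0499
```

servo_tool --rows "0 0 0 0 0 0 50;0 0 0 0 0 0 50;0 0 0 0 0 0 50;0 0 0 0 0 0 50;0 0 0 0 0 0 50"

```text
clock: 16.1
eef_pos: [0.4261, -0.2908, 0.2001]
eef_rot: [0.505, 0.495, 0.505, -0.495]
wrist_force: [0.0, 0.1, 0.5]
finger_gap: 0.0503
```

```bash
python3 - <<'E'
from h import *
st();c=shot('wrist','w10')
near(c,.426,-.291,.045);near(c,.426,-.291,.07,.035,.06)
plan([.426,-.292,.071],np.radians(-89))
E
```

```text
t 16.1 p [ 0.4261 -0.2908  0.2001] phi -88.91 xax [-0.  0. -1.] F [0.  0.1 0.5] gap 0.0503 q [-0.77  0.1   1.71 -0.    1.33  0.79]
near 1137 [ 426.6 -292.4] [58.9 18. ] 1.4 z 0.0756
near 3435 [ 426.6 -269.9] [103.1  97.7] 0.3 z 0.0496
same shift [ 1.293e+02 -1.000e-01  1.200e+00] rv [ 0.001 -0.     0.   ] q6 0.79
flip shift [ 1.293e+02 -1.000e-01  1.200e+00] rv [-3.14 -0.   -0.  ] q6 0.79
```

View pics/w10.png

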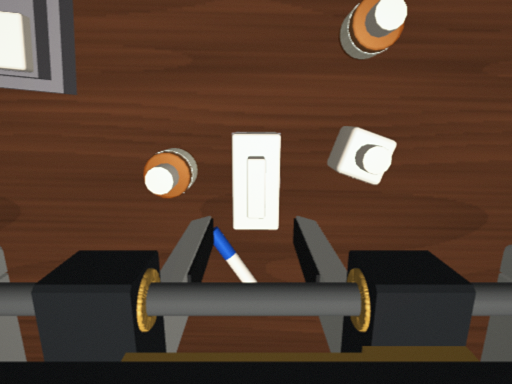

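servo_tool --rows "40 0.5 1.7 0 0 0 50;80 0.5 1.7 0 0 0 50;115 0.5 1.7 0 0 0 50;129 0.5 1.7 0 0 0 50;129 0.5 1.7 0 0 0 50;129 0.5 1.7 0 0 0 5;129 0.5 1.7 0 0 0 5;129 0.5 1.7 0 0 0 5;129 0.5 1.7 0 0 0 5;129 0.5 1.7 0 0 0 5;129 0.5 1.7 0 0 0 5;129 0.5 1.7 0 0 0 5" --grip_force 25

```text
clock: 17.15
eef_pos: [0.4269, -0.2929, 0.0719]
eef_rot: [0.505, 0.495, 0.504, -0.496]
wrist_force: [0.2, -0.0, 1.7]
finger_gap: 0.0177
```

```bash
python3 - <<'E'
from h import *
st();
b=lambda x,y:(593.9+x*.9973+y*.0732, 32.3-x*.0732+y*.9973)
print(b(-26.3,53.3))
t=np.array(b(-26.3,53.3))/1000
plan([t[0],t[1],.17],np.radians(-4.2))
E
```

```text
t 17.15 p [ 0.4269 -0.2929  0.0719] phi -88.97 xax [ 0.001 -0.001 -1.   ] F [ 0.2 -0.   1.7] gap 0.0177 q [-0.77  0.27  1.81 -0.    1.06  0.78]
(571.57257, 87.38125)
same shift [ -98.3  151.5 -377.6] rv [-1.48e+00  1.00e-03  0.00e+00] q6 0.78
flip shift [ -98.3  151.5 -377.6] rv [ 1.662e+00  0.000e+00 -1.000e-03] q6 0.78
```

servo_tool --rows "-25 0 0 0 0 0 5;-60 0 0 0 0 0 5;-98 0 0 0 0 0 5;-98 152 -378 -1.48 0 0 5;-98 152 -378 -1.48 0 0 5;-98 152 -378 -1.48 0 0 5;-98 152 -378 -1.48 0 0 5;-98 152 -378 -1.48 0 0 5;-98 152 -378 -1.48 0 0 5;-98 152 -378 -1.48 0 0 5;-98 152 -378 -1.48 0 0 5;-98 152 -378 -1.48 0 0 5"

```text
clock: 18.15
eef_pos: [0.5603, 0.0598, 0.1692]
eef_rot: [0.691, 0.148, 0.692, -0.148]
wrist_force: [0.6, -0.5, -1.0]
finger_gap: 0.0178
```

```bash
python3 - <<'E'
from h import *
st();plan([.5716,.0874,.17],np.radians(-4.2))
E
```

```text
t 18.15 p [0.5603 0.0598 0.1692] phi -24.16 xax [-0.001 -0.    -1.   ] F [ 0.6 -0.5 -1. ] gap 0.0178 q [-0.05  0.23  1.63 -0.    1.28  0.37]
same shift [-0.8 29.8 -1. ] rv [-0.348 -0.001  0.   ] q6 0.37
flip shift [-0.8 29.8 -1. ] rv [2.793e+00 0.000e+00 1.000e-03] q6 0.37
```

servo_tool --rows "0 26 0 -0.34 0 0 5;0 26 0 -0.34 0 0 5;0 26 0 -0.34 0 0 5;0 26 0 -0.34 0 0 5;0 26 0 -0.34 0 0 5;0 26 0 -0.34 0 0 5;0 26 0 -0.34 0 0 5"

```text
clock: 18.73
eef_pos: [0.571, 0.0809, 0.1694]
eef_rot: [0.706, 0.032, 0.706, -0.032]
wrist_force: [-0.1, -0.4, -0.5]
finger_gap: 0.018
```

```bash
python3 - <<'E'
from h import *
st();c=shot('wrist','w11');W=cloud(c);plan([.5716,.0874,.17],np.radians(-4.2))
s=observe();M=q2m(s['eef_rot']);L=(W-s['eef_pos'])@M*1000
m=(L[...,0]>15)&(L[...,0]<30)&(abs(L[...,1])<80)&(abs(L[...,2])<60)
r=L[m];print(m.sum(),'y',r[:,1].min(),r[:,1].max(),'z',np.percentile(r[:,2],[1,99]))
E
```

```text
t 18.73 p [0.571  0.0809 0.1694] phi -5.16 xax [-0.  0. -1.] F [-0.1 -0.4 -0.5] gap 0.018 q [-0.01  0.26  1.59  0.    1.29  0.08]
same shift [-0.5  6.6 -0.1] rv [-0.017 -0.    -0.   ] q6 0.08
flip shift [-0.5  6.6 -0.1] rv [ 3.125 -0.     0.   ] q6 0.08
4809 y -37.743337104816106 53.182881633416194 z [-25.41903466  23.34658122]
```

View pics/w11.png

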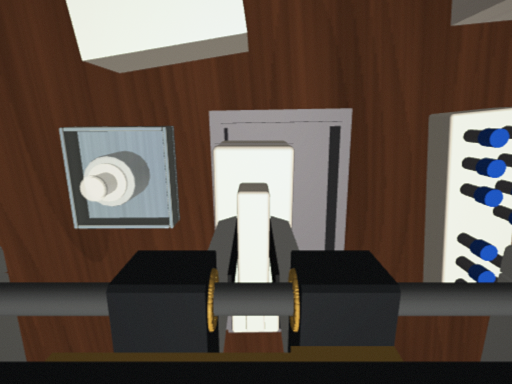

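servo_tool --rows "0 5.6 0 -0.017 0 0 5;20 5.6 0 -0.017 0 0 5;40 5.6 0 -0.017 0 0 5;45 5.6 0 -0.017 0 0 5;50 5.6 0 -0.017 0 0 5;57 5.6 0 -0.017 0 0 5;64 5.6 0 -0.017 0 0 5;71 5.6 0 -0.017 0 0 5;76 5.6 0 -0.017 0 0 5;76 5.6 0 -0.017 0 0 5"

```text
clock: 19.62
eef_pos: [0.5708, 0.0869, 0.0922]
eef_rot: [0.706, 0.025, 0.707, -0.025]
wrist_force: [-0.4, 0.9, -1.3]
finger_gap: 0.0178
```

```bash
python3 - <<'E'
from h import *
st()
E
```

```text
t 19.62 p [0.5708 0.0869 0.0922] phi -4.07 xax [-0.002  0.    -1.   ] F [-0.4  0.9 -1.3] gap 0.0178 q [0.   0.35 1.65 0.   1.14 0.07]
```

servo_tool --rows "7 0 0 0 0 0 5;12 0 0 0 0 0 5;15 0 0 0 0 0 5;17 0 0 0 0 0 5;17 0 0 0 0 0 5;17 0 0 0 0 0 34;17 0 0 0 0 0 34;17 0 0 0 0 0 34;17 0 0 0 0 0 34;-10 0 0 0 0 0 34;-50 0 0 0 0 0 34;-90 0 0 0 0 0 34"

```text
clock: 20.62
eef_pos: [0.5701, 0.0869, 0.1831]
eef_rot: [0.705, 0.025, 0.708, -0.025]
wrist_force: [0.5, 0.4, -0.1]
finger_gap: 0.0339
```

```bash
python3 - <<'E'
from h import *
st();c=shot('wrist','w12');t=shot('top');items(t)
near(c,.5708,.088,.05);near(c,.5708,.088,.07,.048,.065)
plan([.4325,-.1982,.2],np.radians(-4))
plan([.582,-.403,.2],np.radians(-4))
E
```

```text
t 20.62 p [0.5701 0.0869 0.1831] phi -4.07 xax [-0.004  0.    -1.   ] F [ 0.5  0.4 -0.1] gap 0.0339 q [0.   0.25 1.58 0.   1.32 0.07]
case1 0.64 [244. 206. 283. 227.] TOP 145 [559.9 -18.8] [58.  18.2] 86.0 BODY [559.6 -18. ] [102.8  50.3] 86.0
square1 0.77 [388. 242. 412. 264.] TOP 85 [ 454.9 -403.6] [26.2 24.2] 89.9 BODY [ 454.5 -402.2] [47.5 49.4] 71.9
round1 0.89 [388. 201. 412. 219.] TOP 85 [ 580.8 -401.4] [26.6 25.3] 62.0 BODY [ 580.4 -400.3] [49.3 48. ] 47.1
round1 0.54 [320. 250. 339. 272.] TOP 87 [ 431.2 -195.6] [25.3 26.9] 89.2 BODY [ 431.7 -195.7] [47.8 49.6] 19.2
near 1291 [570.6  88.7] [59.3 17.8] 86.3 z 0.0794
near 4426 [570.3  79.3] [122.2  50.6] 85.5 z 0.0534
same shift [ -16.6 -294.2 -118.4] rv [-0.001  0.     0.   ] q6 0.07
flip shift [ -16.6 -294.2 -118.4] rv [ 3.14  0.   -0.  ] q6 0.07
same shift [ -16.6 -487.9   45.3] rv [-0.001  0.     0.   ] q6 0.07
flip shift [ -16.6 -487.9   45.3] rv [ 3.14  0.   -0.  ] q6 0.07
```

View pics/w12.png

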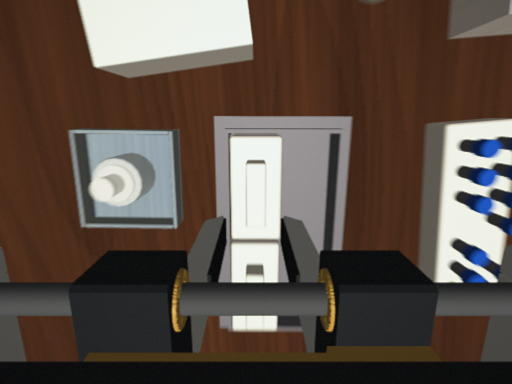

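servo_tool --rows "-17 -285 -118 0 0 0 50;-17 -285 -118 0 0 0 50;-17 -285 -118 0 0 0 50;-17 -285 -118 0 0 0 50;-17 -285 -118 0 0 0 50;-17 -285 -118 0 0 0 50;-17 -285 -118 0 0 0 50;-17 -285 -118 0 0 0 50;-17 -285 -118 0 0 0 50;-17 -285 -118 0 0 0 50;-17 -285 -118 0 0 0 50;-17 -285 -118 0 0 0 50"

```text
clock: 21.87
eef_pos: [0.4337, -0.1875, 0.1994]
eef_rot: [0.706, 0.025, 0.707, -0.024]
wrist_force: [0.7, -0.1, -0.5]
finger_gap: 0.0497
```

```bash
python3 - <<'E'
from h import *
st();c=shot('wrist','w13')
near(c,.433,-.1975,.03,.07)
plan([.433,-.1978,.071],np.radians(-4.2))
E
```

```text
t 21.87 p [ 0.4337 -0.1875  0.1994] phi -3.97 xax [-0.002  0.002 -1.   ] F [ 0.7 -0.1 -0.5] gap 0.0497 q [-0.59  0.01  1.81  0.    1.33 -0.52]
near 0 z None
same shift [ 1.287e+02 -1.050e+01 -1.000e-01] rv [ 0.004 -0.001 -0.001] q6 -0.52
flip shift [ 1.287e+02 -1.050e+01 -1.000e-01] rv [-3.137e+00  2.000e-03 -2.000e-03] q6 -0.52
```

View pics/w13.png

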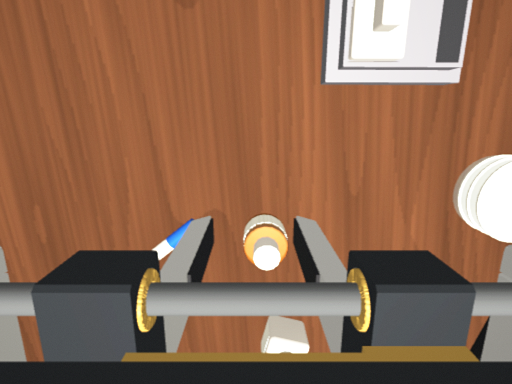

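```bash
python3 - <<'E'
from h import *
c=shot('wrist');t=shot('top','t13');items(t)
W=cloud(c);print(np.round(W[236:272:4,266],4));print(np.round(W[256,240:295:5],4))
E
```

```text
case1 0.97 [245. 207. 282. 229.] TOP 144 [560.  -18.9] [58.3 18. ] 86.0 BODY [559.4 -18.7] [106.8  51.1] 86.0
case1 0.62 [207. 204. 245. 225.] TOP 145 [568.5  89.7] [60.2 17.9] 86.1 BODY [567.7  87.3] [108.2  51.2] 85.0
round1 0.76 [385. 200. 414. 216.] TOP 84 [ 580.  -401.1] [26.7 26. ] 64.4 BODY [ 579.2 -400.6] [50.2 47.3] 85.4
round1 0.37 [207. 205. 245. 224.] TOP 145 [568.5  89.7] [60.2 17.9] 86.1 BODY [567.9  90.8] [106.  53.] 87.4
[[ 0.4427 -0.2442  0.0513]
 [ 0.4422 -0.2438  0.0634]
 [ 0.4418 -0.2448  0.0716]
 [ 0.4415 -0.2473  0.0759]
 [ 0.4413 -0.2523  0.0746]
 [ 0.441  -0.2565  0.0749]
 [ 0.4407 -0.2604  0.0762]
 [ 0.4405 -0.2652  0.0755]
 [ 0.4402 -0.2695  0.0758]]
[[ 4.083e-01 -2.901e-01  4.000e-04]
 [ 4.146e-01 -2.915e-01 -1.500e-03]
 [ 4.235e-01 -2.674e-01  4.990e-02]
 [ 4.298e-01 -2.554e-01  7.570e-02]
 [ 4.349e-01 -2.559e-01  7.540e-02]
 [ 4.400e-01 -2.560e-01  7.580e-02]
 [ 4.451e-01 -2.566e-01  7.530e-02]
 [ 4.502e-01 -2.574e-01  7.450e-02]
 [ 4.569e-01 -2.698e-01  4.960e-02]
 [ 4.665e-01 -2.948e-01 -1.000e-03]
 [ 4.729e-01 -2.948e-01 -2.000e-04]]
```

View pics/t13.png

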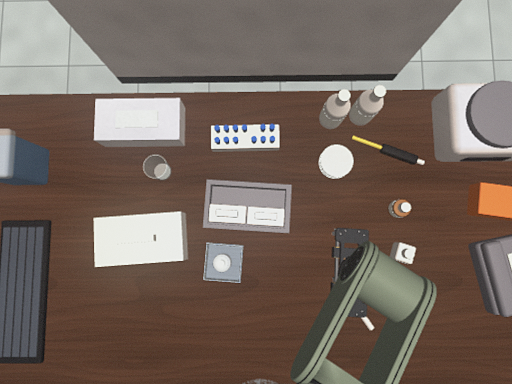

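```bash
python3 - <<'E'
from h import *
st();c=shot('wrist');near(c,.440,-.2585,.02,.07)
plan([.440,-.2585,.16],np.radians(-4.2))
E
```

```text
t 22.17 p [ 0.434  -0.1884  0.2004] phi -3.99 xax [-0.  0. -1.] F [-0.2 -1.1  0.1] gap 0.0501 q [-0.59  0.01  1.81  0.    1.33 -0.52]
near 550 [ 441.3 -257.2] [26.5 26.9] 85.3 z 0.0753
same shift [ 40.5 -69.4  10.9] rv [0.003 0.    0.   ] q6 -0.52
flip shift [ 40.5 -69.4  10.9] rv [-3.138 -0.     0.   ] q6 -0.52
```

servo_tool --rows "10 -69 12 0 0 0 50;10 -69 12 0 0 0 50;10 -69 12 0 0 0 50;10 -69 12 0 0 0 50;10 -69 12 0 0 0 50;10 -69 12 0 0 0 50"

```text
clock: 22.72
eef_pos: [0.4407, -0.2577, 0.1905]
eef_rot: [0.707, 0.025, 0.707, -0.025]
wrist_force: [-0.3, -0.3, -0.9]
finger_gap: 0.0502
```

```bash
python3 - <<'E'
from h import *
st();c=shot('wrist');near(c,.441,-.2578,.024,.07);near(c,.441,-.2578,.04,.035)
plan([.4415,-.258,.071],np.radians(-4.2))
E
```

```text
t 22.72 p [ 0.4407 -0.2577  0.1905] phi -4.03 xax [-0.     0.001 -1.   ] F [-0.3 -0.3 -0.9] gap 0.0502 q [-0.7   0.1   1.73  0.    1.31 -0.63]
near 657 [ 441.4 -257.4] [26.6 27. ] 55.9 z 0.0755
near 1841 [ 441.7 -256.9] [49.1 49. ] 88.4 z 0.0502
same shift [119.6  -0.3   0.7] rv [ 0.003  0.    -0.   ] q6 -0.63
flip shift [119.6  -0.3   0.7] rv [-3.138  0.     0.   ] q6 -0.63
```

servo_tool --rows "40 0.3 0.7 0 0 0 50;80 0.3 0.7 0 0 0 50;110 0.3 0.7 0 0 0 50;119 0.3 0.7 0 0 0 50;119 0.3 0.7 0 0 0 50;119 0.3 0.7 0 0 0 5;119 0.3 0.7 0 0 0 5;119 0.3 0.7 0 0 0 5;119 0.3 0.7 0 0 0 5;119 0.3 0.7 0 0 0 5;119 0.3 0.7 0 0 0 5" --grip_force 25

```text
clock: 23.68
eef_pos: [0.4424, -0.2591, 0.0729]
eef_rot: [0.707, 0.025, 0.706, -0.026]
wrist_force: [-0.6, -0.4, 6.3]
finger_gap: 0.0275
```

```bash
cat >> h.py <<'E'
b=lambda x,y:np.array((593.9+x*.9973+y*.0732, 32.3-x*.0732+y*.9973))/1000
E
python3 - <<'E'
from h import *
st();
for y in (-72,0,72):
    t=b(27,y);print(t);plan([t[0],t[1],.17],np.radians(-4.2))
E
```

```text
t 23.68 p [ 0.4424 -0.2591  0.0729] phi -4.07 xax [ 0.002 -0.002 -1.   ] F [-0.6 -0.4  6.3] gap 0.0275 q [-0.7   0.25  1.83  0.    1.06 -0.63]
[ 0.6155567 -0.041482 ]
same shift [-97.1 229.2 157.5] rv [0.002 0.002 0.001] q6 -0.63
flip shift [-97.1 229.2 157.5] rv [-3.139e+00 -2.000e-03  3.000e-03] q6 -0.63
[0.6208271 0.0303236]
same shift [-97.2 301.2 157.7] rv [0.002 0.002 0.001] q6 -0.63
flip shift [-97.2 301.2 157.7] rv [-3.139e+00 -2.000e-03  3.000e-03] q6 -0.63
[0.6260975 0.1021292]
same shift [-97.3 373.2 157.8] rv [0.002 0.002 0.001] q6 -0.63
flip shift [-97.3 373.2 157.8] rv [-3.139e+00 -2.000e-03  3.000e-03] q6 -0.63
```

servo_tool --rows "-25 0 0 0 0 0 5;-60 0 0 0 0 0 5;-98 0 0 0 0 0 5;-98 373 158 0 0 0 5;-98 373 158 0 0 0 5;-98 373 158 0 0 0 5;-98 373 158 0 0 0 5;-98 373 158 0 0 0 5;-98 373 158 0 0 0 5;-98 373 158 0 0 0 5;-98 373 158 0 0 0 5;-98 373 158 0 0 0 5"

```text
clock: 24.68
eef_pos: [0.612, 0.0776, 0.1689]
eef_rot: [0.706, 0.025, 0.707, -0.025]
wrist_force: [1.4, -1.4, -0.6]
finger_gap: 0.0281
```

servo_tool --rows "0 28 12 0 0 0 5;0 28 12 0 0 0 5;0 28 12 0 0 0 5;0 28 12 0 0 0 5;0 28 12 0 0 0 5;0 28 12 0 0 0 5"

```text
clock: 25.18
eef_pos: [0.6253, 0.1012, 0.1693]
eef_rot: [0.706, 0.026, 0.707, -0.026]
wrist_force: [-0.3, 0.1, -1.6]
finger_gap: 0.0274
```

```bash
python3 - <<'E'
from h import *
st();c=shot('wrist','w14');t=b(27,72);plan([t[0],t[1],.077],np.radians(-4.2))
E
```

```text
t 25.18 p [0.6253 0.1012 0.1693] phi -4.18 xax [-0.001 -0.    -1.   ] F [-0.3  0.1 -1.6] gap 0.0274 q [ 0.02  0.37  1.44 -0.    1.33  0.1 ]
same shift [92.4  0.9  0.6] rv [ 0. -0.  0.] q6 0.1
flip shift [92.4  0.9  0.6] rv [-3.141e+00 -0.000e+00 -1.000e-03] q6 0.1
```

View pics/w14.png

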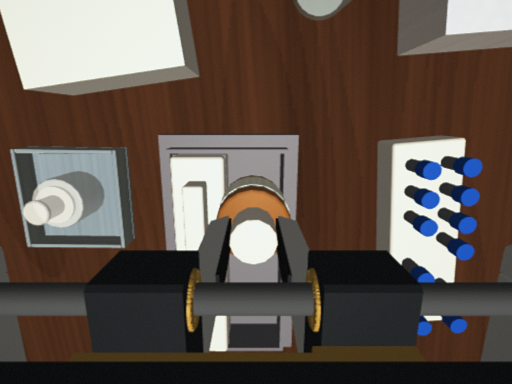

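servo_tool --rows "20 0.9 0.6 0 0 0 5;40 0.9 0.6 0 0 0 5;47 0.9 0.6 0 0 0 5;54 0.9 0.6 0 0 0 5;62 0.9 0.6 0 0 0 5;70 0.9 0.6 0 0 0 5;78 0.9 0.6 0 0 0 5;78 0.9 0.6 0 0 0 5"

```text
clock: 25.9
eef_pos: [0.6254, 0.1034, 0.0897]
eef_rot: [0.706, 0.025, 0.708, -0.025]
wrist_force: [-0.7, -0.0, -1.4]
finger_gap: 0.0277
```

```bash
python3 - <<'E'
from h import *
st()
E
```

```text
t 25.9 p [0.6254 0.1034 0.0897] phi -4.08 xax [-0.003 -0.    -1.   ] F [-0.7 -0.  -1.4] gap 0.0277 q [0.03 0.46 1.5  0.   1.19 0.1 ]
```

servo_tool --rows "7 0 0 0 0 0 5;11 0 0 0 0 0 5;13 0 0 0 0 0 5;14 0 0 0 0 0 5;14 0 0 0 0 0 5;14 0 0 0 0 0 42;14 0 0 0 0 0 42;14 0 0 0 0 0 42;14 0 0 0 0 0 42;-10 0 0 0 0 0 42;-50 0 0 0 0 0 42;-90 0 0 0 0 0 42"

```text
clock: 26.9
eef_pos: [0.6249, 0.1035, 0.1807]
eef_rot: [0.705, 0.025, 0.708, -0.025]
wrist_force: [1.1, 0.3, 1.0]
finger_gap: 0.0421
```

```bash
python3 - <<'E'
from h import *
st();c=shot('wrist','w15');near(c,.626,.103,.022,.07);t=shot('top');items(t)
plan([.5815,-.403,.2],np.radians(-4.2))
E
```

```text
t 26.9 p [0.6249 0.1035 0.1807] phi -4.07 xax [-0.005 -0.    -1.   ] F [1.1 0.3 1. ] gap 0.0421 q [ 0.03  0.37  1.43 -0.    1.35  0.1 ]
near 746 [625.5 105.7] [26.8 26.2] 85.8 z 0.0794
case1 0.8 [245. 207. 285. 226.] TOP 145 [560.  -18.7] [58. 18.] 85.9 BODY [559.7 -18.9] [107.6  51.1] 86.6
case1 0.53 [230. 206. 246. 224.] TOP 45 [567.  70.] [19.3 16.2] 79.9 BODY [565.7  59.1] [42.4 47.8] 89.3
square1 0.6 [390. 242. 415. 264.] TOP 88 [ 454.7 -403.7] [26.6 24.4] 88.3 BODY [ 454.7 -403.5] [50.1 50.8] 70.9
round1 0.63 [389. 202. 411. 219.] TOP 82 [ 580.2 -401.4] [25.5 25.5] 61.8 BODY [ 579.2 -400.3] [47.8 48.9] 1.8
same shift [ -18.5 -508.5   -8.8] rv [ 0.002  0.    -0.   ] q6 0.1
flip shift [ -18.5 -508.5   -8.8] rv [-3.139  0.     0.   ] q6 0.1
```

View pics/w15.png

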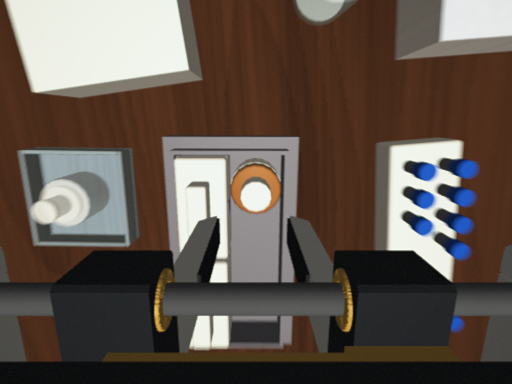

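servo_tool --rows "-18 -508 -9 0 0 0 50;-18 -508 -9 0 0 0 50;-18 -508 -9 0 0 0 50;-18 -508 -9 0 0 0 50;-18 -508 -9 0 0 0 50;-18 -508 -9 0 0 0 50;-18 -508 -9 0 0 0 50;-18 -508 -9 0 0 0 50;-18 -508 -9 0 0 0 50;-18 -508 -9 0 0 0 50;-18 -508 -9 0 0 0 50;-18 -508 -9 0 0 0 50"

```text
clock: 28.15
eef_pos: [0.5804, -0.3951, 0.1959]
eef_rot: [0.705, 0.026, 0.708, -0.024]
wrist_force: [0.9, -0.6, -0.3]
finger_gap: 0.0499
```

servo_tool --rows "0 -6 0 0 0 0 50;0 -6 0 0 0 0 50;0 -6 0 0 0 0 50;0 -6 0 0 0 0 50;0 -6 0 0 0 0 50"

```text
clock: 28.57
eef_pos: [0.5821, -0.3978, 0.1983]
eef_rot: [0.706, 0.025, 0.707, -0.024]
wrist_force: [-0.1, 0.6, -0.6]
finger_gap: 0.0501
```

```bash
python3 - <<'E'
from h import *
st();c=shot('wrist','w16');near(c,.582,-.403,.03,.07);near(c,.582,-.403,.05,.035)
plan([.582,-.403,.073],np.radians(-4.2))
E
```

```text
t 28.57 p [ 0.5821 -0.3978  0.1983] phi -3.94 xax [-0.001  0.002 -1.   ] F [-0.1  0.6 -0.6] gap 0.0501 q [-0.72  0.5   1.2   0.    1.44 -0.65]
near 617 [ 582.7 -403.3] [27.  26.4] 87.9 z 0.0755
near 1740 [ 583.  -402.8] [48.5 49.5] 84.5 z 0.0501
same shift [ 1.258e+02 -5.100e+00  1.000e-01] rv [ 0.005 -0.001 -0.001] q6 -0.65
flip shift [ 1.258e+02 -5.100e+00  1.000e-01] rv [-3.137e+00  1.000e-03 -1.000e-03] q6 -0.65
```

servo_tool --rows "40 -5.2 0.9 0 0 0 50;80 -5.2 0.9 0 0 0 50;110 -5.2 0.9 0 0 0 50;125 -5.2 0.9 0 0 0 50;125 -5.2 0.9 0 0 0 50;125 -5.2 0.9 0 0 0 5;125 -5.2 0.9 0 0 0 5;125 -5.2 0.9 0 0 0 5;125 -5.2 0.9 0 0 0 5;125 -5.2 0.9 0 0 0 5;125 -5.2 0.9 0 0 0 5" --grip_force 25

```text
clock: 29.53
eef_pos: [0.5837, -0.4064, 0.0768]
eef_rot: [0.708, 0.024, 0.705, -0.026]
wrist_force: [-0.0, 1.0, 6.1]
finger_gap: 0.0275
```

```bash
python3 - <<'E'
from h import *
st();t=b(27,0);plan([t[0],t[1],.17],np.radians(-4.2))
E
```

```text
t 29.53 p [ 0.5837 -0.4064  0.0768] phi -4.07 xax [ 0.003 -0.003 -1.   ] F [-0.   1.   6.1] gap 0.0275 q [-0.73  0.62  1.29  0.    1.23 -0.66]
same shift [-94.2 438.    6.4] rv [0.002 0.003 0.002] q6 -0.66
flip shift [-94.2 438.    6.4] rv [-3.139 -0.004  0.005] q6 -0.66
```

servo_tool --rows "-25 0 0 0 0 0 5;-60 0 0 0 0 0 5;-96 0 0 0 0 0 5;-96 437 6 0 0 0 5;-96 437 6 0 0 0 5;-96 437 6 0 0 0 5;-96 437 6 0 0 0 5;-96 437 6 0 0 0 5;-96 437 6 0 0 0 5;-96 437 6 0 0 0 5;-96 437 6 0 0 0 5;-96 437 6 0 0 0 5"

```text
clock: 30.53
eef_pos: [0.6133, -0.0298, 0.1697]
eef_rot: [0.706, 0.025, 0.707, -0.025]
wrist_force: [1.1, 0.1, -1.8]
finger_gap: 0.0274
```

servo_tool --rows "0 61 0 0 0 0 5;0 61 0 0 0 0 5;0 61 0 0 0 0 5;0 61 0 0 0 0 5;0 61 0 0 0 0 5;0 61 0 0 0 0 5"

```text
clock: 31.03
eef_pos: [0.6183, 0.0276, 0.1699]
eef_rot: [0.706, 0.026, 0.707, -0.026]
wrist_force: [-0.4, -0.3, -1.7]
finger_gap: 0.0276
```

```bash
python3 - <<'E'
from h import *
st();c=shot('wrist','w17');t=b(27,0);plan([t[0],t[1],.08],np.radians(-4.2))
E
```

```text
t 31.03 p [0.6183 0.0276 0.1699] phi -4.17 xax [-0.001 -0.001 -1.   ] F [-0.4 -0.3 -1.7] gap 0.0276 q [-0.09  0.34  1.48 -0.    1.32 -0.02]
same shift [90.   3.1  2.3] rv [ 0. -0.  0.] q6 -0.02
flip shift [90.   3.1  2.3] rv [-3.141e+00 -1.000e-03 -1.000e-03] q6 -0.02
```

View pics/w17.png

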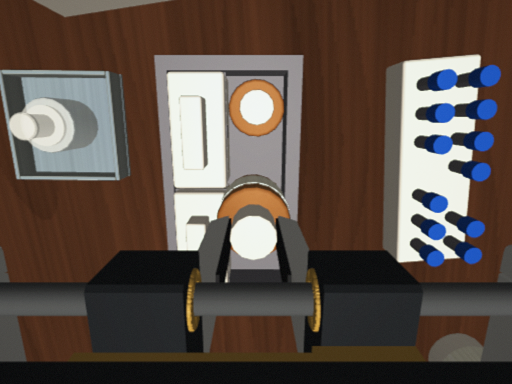

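servo_tool --rows "20 0 2.3 0 0 0 5;40 0 2.3 0 0 0 5;47 0 2.3 0 0 0 5;54 0 2.3 0 0 0 5;62 0 2.3 0 0 0 5;70 0 2.3 0 0 0 5;76 0 2.3 0 0 0 5;76 0 2.3 0 0 0 5"

```text
clock: 31.75
eef_pos: [0.6198, 0.0289, 0.0928]
eef_rot: [0.706, 0.025, 0.707, -0.025]
wrist_force: [-0.2, 0.2, -3.0]
finger_gap: 0.0272
```

```bash
python3 - <<'E'
from h import *
st()
E
```

```text
t 31.75 p [0.6198 0.0289 0.0928] phi -4.08 xax [-0.002  0.    -1.   ] F [-0.2  0.2 -3. ] gap 0.0272 q [-0.09  0.43  1.53 -0.    1.18 -0.02]
```

servo_tool --rows "6 0 0 0 0 0 5;9 0 0 0 0 0 5;11 0 0 0 0 0 5;13 0 0 0 0 0 5;13 0 0 0 0 0 5;13 0 0 0 0 0 42;13 0 0 0 0 0 42;13 0 0 0 0 0 42;13 0 0 0 0 0 42;-10 0 0 0 0 0 42;-50 0 0 0 0 0 42;-90 0 0 0 0 0 42"

```text
clock: 32.75
eef_pos: [0.619, 0.0291, 0.1833]
eef_rot: [0.705, 0.025, 0.708, -0.025]
wrist_force: [2.5, -0.1, 0.4]
finger_gap: 0.0418
```

```bash
python3 - <<'E'
from h import *
st();c=shot('wrist','w18');near(c,.620,.030,.022,.07);t=shot('top');items(t)
plan([.457,-.4058,.2],np.radians(-18))
E
```

```text
t 32.75 p [0.619  0.0291 0.1833] phi -4.07 xax [-0.005  0.    -1.   ] F [ 2.5 -0.1  0.4] gap 0.0418 q [-0.09  0.34  1.46 -0.    1.35 -0.02]
near 736 [620.2  31. ] [26.9 27. ] 51.3 z 0.0795
case1 0.81 [208. 204. 232. 224.] TOP 72 [568.8 104.4] [30.3 16.7] 88.4 BODY [569.3 109.7] [50.2 50.7] 84.0
case1 0.77 [256. 208. 281. 226.] TOP 44 [559.8 -23. ] [49.5 16.5] 87.8 BODY [558.7 -31.4] [74.4 50.3] 85.9
square1 0.93 [390. 244. 416. 264.] TOP 87 [ 454.8 -404.1] [24.1 25.9] 0.1 BODY [ 454.3 -403.7] [50.8 50.7] 70.6
round1 0.72 [213. 189. 228. 204.] TOP 82 [622.5 106.9] [25.4 25.3] 0.3 BODY [619.5 108.5] [40.  43.5] 89.8
same shift [ -15.8 -445.3 -132.3] rv [0.243 0.    0.   ] q6 -0.02
flip shift [ -15.8 -445.3 -132.3] rv [-2.898 -0.     0.   ] q6 -0.02
```

View pics/w18.png

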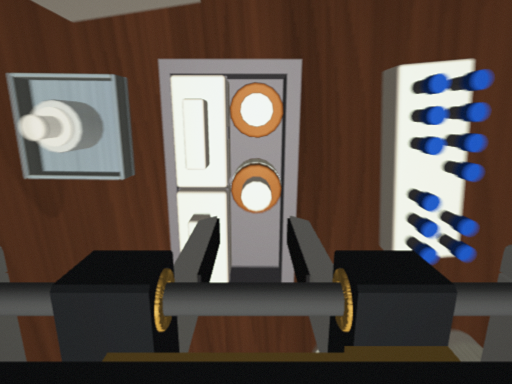

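servo_tool --rows "-16 -445 -132 0.26 0 0 50;-16 -445 -132 0.26 0 0 50;-16 -445 -132 0.26 0 0 50;-16 -445 -132 0.26 0 0 50;-16 -445 -132 0.26 0 0 50;-16 -445 -132 0.26 0 0 50;-16 -445 -132 0.26 0 0 50;-16 -445 -132 0.26 0 0 50;-16 -445 -132 0.26 0 0 50;-16 -445 -132 0.26 0 0 50;-16 -445 -132 0.26 0 0 50;-16 -445 -132 0.26 0 0 50"

```text
clock: 34.0
eef_pos: [0.4536, -0.4108, 0.1977]
eef_rot: [0.696, 0.118, 0.698, -0.119]
wrist_force: [0.9, -0.2, 0.9]
finger_gap: 0.0503
```

servo_tool --rows "0 0 0 0 0 0 50;0 0 0 0 0 0 50;0 0 0 0 0 0 50;0 0 0 0 0 0 50"

```text
clock: 34.33
eef_pos: [0.4581, -0.4034, 0.1993]
eef_rot: [0.697, 0.116, 0.698, -0.115]
wrist_force: [0.3, -0.6, -0.5]
finger_gap: 0.0497
```

```bash
python3 - <<'E'
from h import *
st();c=shot('wrist','w19');near(c,.457,-.4058,.03,.07);near(c,.457,-.4058,.05,.04)
plan([.457,-.4058,.073],np.radians(-19))
E
```

```text
t 34.33 p [ 0.4581 -0.4034  0.1993] phi -18.83 xax [-0.001  0.002 -1.   ] F [ 0.3 -0.6 -0.5] gap 0.0497 q [-0.86  0.3   1.47  0.    1.37 -0.54]
near 614 [ 456.8 -406.2] [27.  26.5] 71.4 z 0.0755
near 2103 [ 457.  -405.6] [48.8 50. ] 71.1 z 0.0498
same shift [126.7  -2.6  -0.3] rv [ 0.003 -0.001 -0.001] q6 -0.54
flip shift [126.7  -2.6  -0.3] rv [-3.138e+00  1.000e-03 -1.000e-03] q6 -0.54
```

servo_tool --rows "40 -2.6 -0.3 0 0 0 50;80 -2.6 -0.3 0 0 0 50;110 -2.6 -0.3 0 0 0 50;126 -2.6 -0.3 0 0 0 50;126 -2.6 -0.3 0 0 0 50;126 -2.6 -0.3 0 0 0 5;126 -2.6 -0.3 0 0 0 5;126 -2.6 -0.3 0 0 0 5;126 -2.6 -0.3 0 0 0 5;126 -2.6 -0.3 0 0 0 5;126 -2.6 -0.3 0 0 0 5" --grip_force 25

```text
clock: 35.3
eef_pos: [0.4573, -0.4088, 0.0762]
eef_rot: [0.698, 0.116, 0.696, -0.117]
wrist_force: [-0.8, 1.2, 5.1]
finger_gap: 0.0274
```

```bash
python3 - <<'E'
from h import *
st();t=b(27,-70);plan([t[0],t[1],.172],np.radians(-4.2))
E
```

```text
t 35.3 p [ 0.4573 -0.4088  0.0762] phi -18.97 xax [ 0.002 -0.002 -1.   ] F [-0.8  1.2  5.1] gap 0.0274 q [-0.87  0.43  1.57  0.    1.14 -0.54]
same shift [-96.3 400.6  30. ] rv [-0.258  0.003  0.002] q6 -0.54
flip shift [-96.3 400.6  30. ] rv [ 2.884e+00  2.000e-03 -4.000e-03] q6 -0.54
```

servo_tool --rows "-25 0 0 0 0 0 5;-60 0 0 0 0 0 5;-96 0 0 0 0 0 5;-96 398 29 -0.258 0 0 5;-96 398 29 -0.258 0 0 5;-96 398 29 -0.258 0 0 5;-96 398 29 -0.258 0 0 5;-96 398 29 -0.258 0 0 5;-96 398 29 -0.258 0 0 5;-96 398 29 -0.258 0 0 5;-96 398 29 -0.258 0 0 5;-96 398 29 -0.258 0 0 5"

```text
clock: 36.3
eef_pos: [0.6037, -0.0611, 0.1699]
eef_rot: [0.706, 0.026, 0.707, -0.026]
wrist_force: [0.5, -0.2, -1.3]
finger_gap: 0.0273
```

servo_tool --rows "0 24 -6 0 0 0 5;0 24 -6 0 0 0 5;0 24 -6 0 0 0 5;0 24 -6 0 0 0 5;0 24 -6 0 0 0 5;0 24 -6 0 0 0 5"

```text
clock: 36.8
eef_pos: [0.5993, -0.0403, 0.1701]
eef_rot: [0.707, 0.026, 0.707, -0.027]
wrist_force: [0.1, 0.8, -0.9]
finger_gap: 0.0271
```

```bash
python3 - <<'E'
from h import *
st();c=shot('wrist','w20');W=cloud(c);t=b(27,-70);plan([t[0],t[1],.08],np.radians(-4.2))
s=observe();M=q2m(s['eef_rot']);L=(W-s['eef_pos'])@M*1000
m=(L[...,0]>15)&(L[...,0]<30)&(abs(L[...,1])<50)&(abs(L[...,2])<45)
r=L[m];print(m.sum(),'y',r[:,1].min(),r[:,1].max(),'z',np.percentile(r[:,2],[1,99]),rect(r[:,[2,1]]/1000))
E
```

```text
t 36.8 p [ 0.5993 -0.0403  0.1701] phi -4.31 xax [-0. -0. -1.] F [ 0.1  0.8 -0.9] gap 0.0271 q [-0.21  0.31  1.53 -0.    1.31 -0.14]
same shift [90.2  2.  16.3] rv [-0.002 -0.     0.   ] q6 -0.14
flip shift [90.2  2.  16.3] rv [3.14 0.   0.  ] q6 -0.14
2118 y -22.557794872789728 26.375332770968395 z [-24.78862746  22.16110806] (array([-1.1,  1.9]), array([48.8, 48.5]), 1.0)
```

View pics/w20.png

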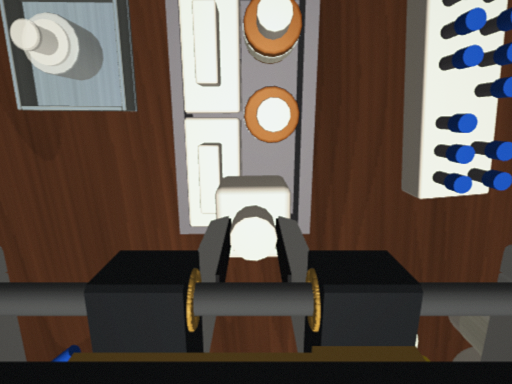

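servo_tool --rows "0 0 16.4 -0.017 0 0 5;20 0 16.4 -0.017 0 0 5;40 0 16.4 -0.017 0 0 5;44 0 16.4 -0.017 0 0 5;50 0 16.4 -0.017 0 0 5;57 0 16.4 -0.017 0 0 5;64 0 16.4 -0.017 0 0 5;70 0 16.4 -0.017 0 0 5;76 0 16.4 -0.017 0 0 5;76 0 16.4 -0.017 0 0 5"

```text
clock: 37.68
eef_pos: [0.6149, -0.0397, 0.0928]
eef_rot: [0.706, 0.02, 0.708, -0.02]
wrist_force: [-0.3, -0.0, -1.3]
finger_gap: 0.0273
```

```bash
python3 - <<'E'
from h import *
st()
E
```

```text
t 37.68 p [ 0.6149 -0.0397  0.0928] phi -3.21 xax [-0.002  0.    -1.   ] F [-0.3 -0.  -1.3] gap 0.0273 q [-0.2   0.42  1.55 -0.    1.18 -0.15]
```

servo_tool --rows "6 0 0 0 0 0 5;9 0 0 0 0 0 5;11 0 0 0 0 0 5;13 0 0 0 0 0 5;13 0 0 0 0 0 5;13 0 0 0 0 0 42;13 0 0 0 0 0 42;13 0 0 0 0 0 42;13 0 0 0 0 0 42;-10 0 0 0 0 0 42;-50 0 0 0 0 0 42;-90 0 0 0 0 0 42"

```text
clock: 38.68
eef_pos: [0.6142, -0.0396, 0.1835]
eef_rot: [0.705, 0.02, 0.708, -0.02]
wrist_force: [-0.4, -1.6, 1.4]
finger_gap: 0.042
```

```bash
python3 - <<'E'
from h import *
st();c=shot('wrist','w21');near(c,.6155,-.039,.022,.07);t=shot('top','t21')
for m in masks_of('cover',t)[:3]:
    W=cloud(t);P=W[m['region']];P=P[(P[:,2]>.06)&(P[:,2]<.11)];print(m['p'],len(P),*rect(P),'ridge',*rect(P[P[:,2]>.09]))
items(t)
E
```

```text
t 38.68 p [ 0.6142 -0.0396  0.1835] phi -3.21 xax [-0.005  0.001 -1.   ] F [-0.4 -1.6  1.4] gap 0.042 q [-0.2   0.33  1.47  0.    1.35 -0.15]
near 730 [614.7 -38.3] [26.8 26.6] 89.0 z 0.0795
0.65 4276 [500.  334.4] [134.  244.7] 3.7 ridge [500.1 333. ] [17.9 99.9] 3.8
0.26 300 [793.7  38.9] [ 49.9 170.3] 0.8 ridge [0. 0.] [0. 0.] 0.0
case1 0.9 [208. 206. 235. 223.] TOP 127 [568.6  93.2] [52.5 16.8] 89.1 BODY [569.3 104.3] [74.9 50.3] 86.0
case1 0.74 [248. 207. 256. 225.] TOP 28 [562.4   4.2] [11.  16.8] 89.4 BODY [561.8  14.4] [32.6 50.5] 80.7
square1 0.41 [144. 154. 172. 180.] TOP 150 [699.1 287.3] [65.3 65.2] 1.1 BODY [699.1 287.3] [65.3 65.2] 1.1
round1 0.58 [213. 185. 234. 203.] TOP 82 [622.5 106.9] [24.7 25.2] 0.2 BODY [622.2 106.5] [49.6 48.2] 45.5
```

View pics/w21.png

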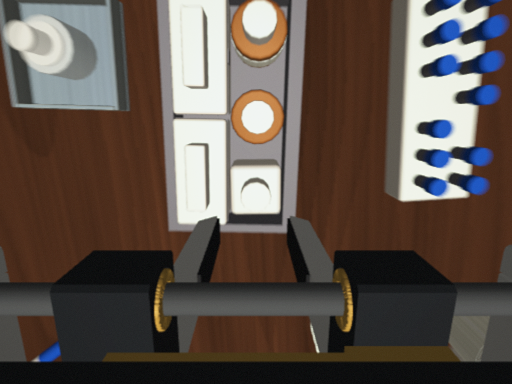

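View pics/t21.png

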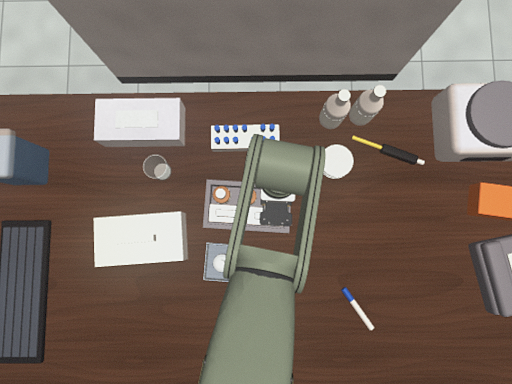

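```bash
python3 - <<'E'
from h import *
plan([.502,.331,.25],np.radians(3.7))
E
```

```text
same shift [ -66.7  363.8 -133.5] rv [-0.121 -0.002 -0.   ] q6 -0.15
flip shift [ -66.7  363.8 -133.5] rv [ 3.021e+00 -1.000e-03  4.000e-03] q6 -0.15
```

servo_tool --rows "-66 364 -133 -0.121 0 0 50;-66 364 -133 -0.121 0 0 50;-66 364 -133 -0.121 0 0 50;-66 364 -133 -0.121 0 0 50;-66 364 -133 -0.121 0 0 50;-66 364 -133 -0.121 0 0 50;-66 364 -133 -0.121 0 0 50;-66 364 -133 -0.121 0 0 50;-66 364 -133 -0.121 0 0 50;-66 364 -133 -0.121 0 0 50;-66 364 -133 -0.121 0 0 50;-66 364 -133 -0.121 0 0 50"

```text
clock: 39.98
eef_pos: [0.502, 0.3313, 0.2479]
eef_rot: [0.706, -0.025, 0.708, 0.023]
wrist_force: [0.4, 0.0, -0.7]
finger_gap: 0.05
```

servo_tool --rows "0 0 0 0 0 0 50;0 0 0 0 0 0 50;0 0 0 0 0 0 50;0 0 0 0 0 0 50"

```text
clock: 40.32
eef_pos: [0.5038, 0.3297, 0.2497]
eef_rot: [0.706, -0.022, 0.707, 0.022]
wrist_force: [-0.4, 0.4, 0.3]
finger_gap: 0.0497
```

```bash
python3 - <<'E'
from h import *
st();c=shot('wrist','w22');near(c,.502,.331,.07,.088,.11);near(c,.502,.331,.17,.06,.08)
t=shot('top','t22')
W=cloud(t)
for u,n in((b(-26.3,-53.3),'A'),(b(-26.3,53.3),'B'),(b(27,72),'j1'),(b(27,0),'j2'),(b(27,-70),'sq')): print(n,end=' ');near(t,u[0]-.002,u[1]+.002,.025,.07)
boxfit2(t)
E
```

```text
t 40.32 p [0.5038 0.3297 0.2497] phi 3.61 xax [-0.001 -0.    -1.   ] F [-0.4  0.4  0.3] gap 0.0497 q [ 0.44  0.24  1.44 -0.    1.46  0.37]
near 1575 [502.1 332.4] [ 17.5 100.4] 3.9 z 0.0976
near 21342 [502.5 332.2] [134.3 242.7] 3.8 z 0.0696
A near 120 [560.1 -16.3] [47.3 17.9] 86.2 z 0.0788
B near 117 [568.5  90.4] [46.8 16.9] 89.9 z 0.0789
j1 near 82 [623.  105.8] [25.7 25.8] 28.3 z 0.0792
j2 near 78 [616.3  32.6] [24.9 25. ] 89.8 z 0.0785
sq near 79 [612.8 -36.1] [24.9 25.1] 88.8 z 0.0789
rim 228 [591.77  33.86] -4.18 0.426
ledge 527 [591.5   33.97] -4.08 0.165
sil [591.78  33.86] -4.24 0.0
```

View pics/w22.png

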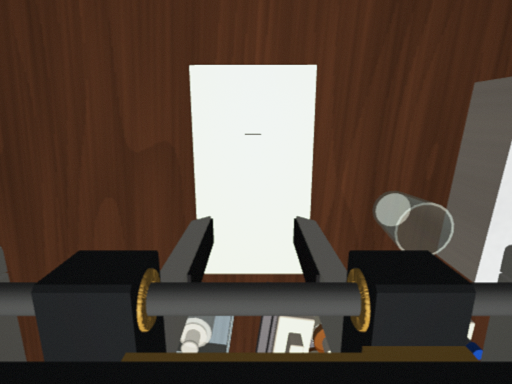

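View pics/t22.png

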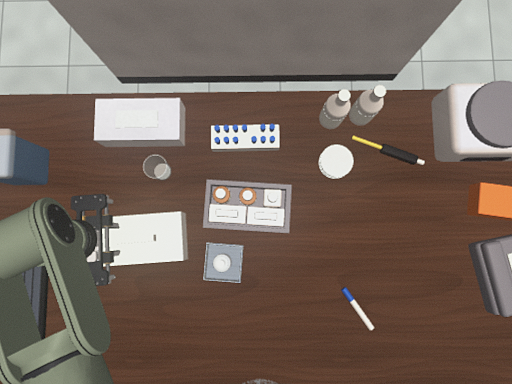

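```bash
python3 - <<'E'
from h import *
plan([.5029,.332,.0905],np.radians(3.85))
E
```

```text
same shift [159.5   2.   -0.7] rv [-0.004 -0.     0.   ] q6 0.37
flip shift [159.5   2.   -0.7] rv [3.138 0.    0.   ] q6 0.37
```

servo_tool --rows "40 2 -0.7 -0.004 0 0 50;80 2 -0.7 -0.004 0 0 50;120 2 -0.7 -0.004 0 0 50;150 2 -0.7 -0.004 0 0 50;159 2 -0.7 -0.004 0 0 50;159 2 -0.7 -0.004 0 0 50;159 2 -0.7 -0.004 0 0 5;159 2 -0.7 -0.004 0 0 5;159 2 -0.7 -0.004 0 0 5;159 2 -0.7 -0.004 0 0 5;159 2 -0.7 -0.004 0 0 5;159 2 -0.7 -0.004 0 0 5" --grip_force 45

```text
clock: 41.42
eef_pos: [0.503, 0.3331, 0.0918]
eef_rot: [0.707, -0.024, 0.706, 0.024]
wrist_force: [-0.1, -0.1, 1.8]
finger_gap: 0.0178
```

servo_tool --rows "0 0 0 0 0 0 5;0 0 0 0 0 0 5;-10 0 0 0 0 0 5;-40 0 0 0 0 0 5;-80 0 0 0 0 0 5;-112 0 0 0 0 0 5;-112 0 0 0 0 0 5;-112 0 0 0 0 0 5;-112 0 0 0 0 0 5"

```text
clock: 42.17
eef_pos: [0.5013, 0.3323, 0.2016]
eef_rot: [0.706, -0.025, 0.708, 0.024]
wrist_force: [0.7, 0.1, -3.1]
finger_gap: 0.0176
```

```bash
python3 - <<'E'
from h import *
st();c=shot('wrist','w23');shot('scene','s23')
plan([.594,.033,.2],np.radians(-4.2))
E
```

```text
t 42.17 p [0.5013 0.3323 0.2016] phi 3.96 xax [-0.003 -0.001 -1.   ] F [ 0.7  0.1 -3.1] gap 0.0176 q [ 0.44  0.28  1.49 -0.    1.37  0.37]
same shift [ 2.000e-01 -3.047e+02  7.260e+01] rv [ 0.142 -0.006  0.003] q6 0.37
flip shift [ 2.000e-01 -3.047e+02  7.260e+01] rv [-2.999 -0.004 -0.008] q6 0.37
```

View pics/s23.png

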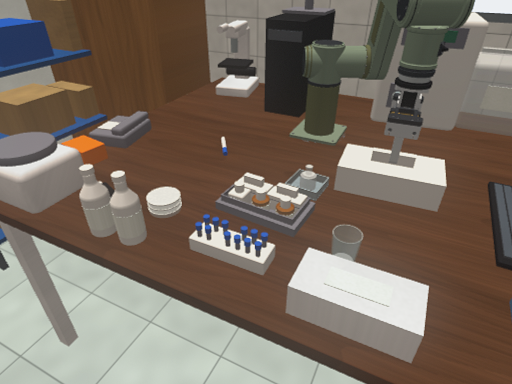

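servo_tool --rows "0 -25 6 0.01 0 0 5;0 -55 13 0.03 0 0 5;0 -85 20 0.04 0 0 5;0 -115 27 0.05 0 0 5;0 -145 34 0.07 0 0 5;0 -175 42 0.08 0 0 5;0 -205 49 0.1 0 0 5;0 -235 56 0.11 0 0 5;0 -265 63 0.125 0 0 5;0 -290 69 0.14 0 0 5;0 -304 72 0.142 0 0 5;0 -304 72 0.142 0 0 5"

```text
clock: 43.27
eef_pos: [0.5949, 0.0318, 0.201]
eef_rot: [0.705, 0.027, 0.708, -0.027]
wrist_force: [0.4, -0.8, -3.1]
finger_gap: 0.0179
```

servo_tool --rows "0 0 0 0 0 0 5;0 0 0 0 0 0 5;0 0 0 0 0 0 5;0 0 0 0 0 0 5"

```text
clock: 43.6
eef_pos: [0.5949, 0.0361, 0.203]
eef_rot: [0.706, 0.025, 0.707, -0.025]
wrist_force: [-0.1, 0.1, -2.9]
finger_gap: 0.0177
```

```bash
python3 - <<'E'
from h import *
st();c=shot('wrist','w24')
near(c,.594,.033,.17,.17,.19);near(c,.594,.033,.06,.2,.215)
plan([.594,.033,.13],np.radians(-4.2))
W=cloud(c);s=observe();M=q2m(s['eef_rot']);L=(W-s['eef_pos'])@M*1000
m=(L[...,0]>15)&(L[...,0]<28)&(abs(L[...,2])<80);r=L[m];print(rect(r[:,[2,1]]/1000), r[:,1].max())
E
```

```text
t 43.6 p [0.5949 0.0361 0.203 ] phi -4.06 xax [-0.  0. -1.] F [-0.1  0.1 -2.9] gap 0.0177 q [-0.08  0.27  1.51  0.    1.37 -0.01]
near 47740 [594.8  49. ] [215.6 134.9] 85.8 z 0.1809
near 4902 [596.1  36. ] [ 40.8 100.7] 7.2 z 0.2088
same shift [73.1 -3.1 -0.8] rv [ 0.002 -0.    -0.   ] q6 -0.01
flip shift [73.1 -3.1 -0.8] rv [-3.139  0.    -0.   ] q6 -0.01
(array([-1.1, 12.9]), array([215.6, 134.9]), 89.9) 120.77964334454713
```

View pics/w24.png

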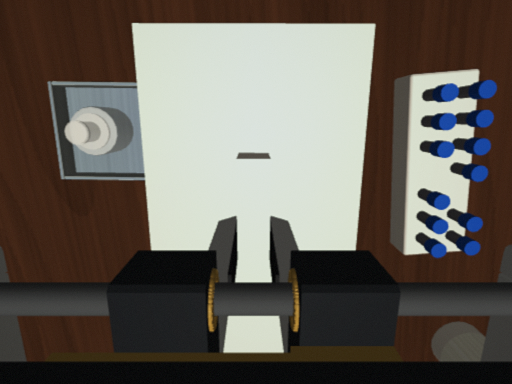

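servo_tool --rows "0 -3.4 -0.6 0.002 0 0 5;20 -3.4 -0.6 0.002 0 0 5;40 -3.4 -0.6 0.002 0 0 5;50 -3.4 -0.6 0.002 0 0 5;57 -3.4 -0.6 0.002 0 0 5;62 -3.4 -0.6 0.002 0 0 5;67 -3.4 -0.6 0.002 0 0 5;71 -3.4 -0.6 0.002 0 0 5;75 -3.4 -0.6 0.002 0 0 5;78 -3.4 -0.6 0.002 0 0 5;78 -3.4 -0.6 0.002 0 0 5"

```text
clock: 44.57
eef_pos: [0.5943, 0.0313, 0.1247]
eef_rot: [0.706, 0.027, 0.707, -0.027]
wrist_force: [-0.0, 0.8, -3.3]
finger_gap: 0.0177
```

```bash
python3 - <<'E'
from h import *
st()
E
```

```text
t 44.57 p [0.5943 0.0313 0.1247] phi -4.3 xax [-0.001  0.    -1.   ] F [-0.   0.8 -3.3] gap 0.0177 q [-0.09  0.34  1.58 -0.    1.22 -0.02]
```

Free entry around the walls. Lower onto the ledge, then release.

servo_tool --rows "3 0 0 0 0 0 5;5 0 0 0 0 0 5;7 0 0 0 0 0 5;8 0 0 0 0 0 5;9 0 0 0 0 0 5;9 0 0 0 0 0 5;9 0 0 0 0 0 5"

```text
clock: 45.15
eef_pos: [0.5947, 0.0313, 0.1168]
eef_rot: [0.707, 0.027, 0.706, -0.027]
wrist_force: [-2.3, -0.4, 2.2]
finger_gap: 0.0177
```

```bash
python3 - <<'E'
from h import *
st()
E
```

```text
t 45.15 p [0.5947 0.0313 0.1168] phi -4.3 xax [ 0.001 -0.    -1.   ] F [-2.3 -0.4  2.2] gap 0.0177 q [-0.09  0.35  1.59  0.    1.2  -0.02]
```

servo_tool --rows "0 0 0 0 0 0 34;0 0 0 0 0 0 34;0 0 0 0 0 0 34;0 0 0 0 0 0 34;0 0 0 0 0 0 34;-15 0 0 0 0 0 34;-40 0 0 0 0 0 34;-80 0 0 0 0 0 34;-120 0 0 0 0 0 34;-120 0 0 0 0 0 34;-120 0 0 0 0 0 34;-120 0 0 0 0 0 34"

```text
clock: 46.15
eef_pos: [0.5943, 0.0313, 0.2359]
eef_rot: [0.707, 0.026, 0.707, -0.027]
wrist_force: [-0.2, -0.2, -0.6]
finger_gap: 0.0342
```

servo_tool --rows "0 100 -60 0 0 0 34;0 200 -120 0 0 0 34;0 200 -120 0 0 0 34;0 200 -120 0 0 0 34;0 200 -120 0 0 0 34;0 200 -120 0 0 0 34;0 200 -120 0 0 0 34;0 200 -120 0 0 0 34;0 200 -120 0 0 0 34"

```text
clock: 46.9
eef_pos: [0.4893, 0.2389, 0.2344]
eef_rot: [0.706, 0.026, 0.708, -0.027]
wrist_force: [0.0, -0.4, 0.3]
finger_gap: 0.0342
```

```bash
python3 - <<'E'
from h import *
st();t=shot('top','t25');s=shot('scene','s25');W=cloud(t)
reg=(abs(W[...,0]-.592)<.1)&(abs(W[...,1]-.034)<.16)
P=W[reg&(W[...,2]>.085)&(W[...,2]<.105)]
print(len(P),*rect(P),'z',np.median(P[:,2]))
A=np.c_[P[:,:2]-P[:,:2].mean(0),np.ones(len(P))];k=np.linalg.lstsq(A,P[:,2],rcond=None)[0];print('tilt',k)
Q=W[reg&(W[...,2]>.115)];print('ridge',*rect(Q),np.median(Q[:,2]))
L=W[reg&(W[...,2]>.02)];print('all',*rect(L))
near(t,.43,.105,.03,.06)
m=(W[...,2]>.02)&(W[...,2]<.04)&(abs(W[...,0]-.43)<.06)&(abs(W[...,1]-.103)<.06);print('tray',*rect(W[m]))
E
```

```text
t 46.9 p [0.4893 0.2389 0.2344] phi -4.3 xax [-0.003 -0.002 -1.   ] F [ 0.  -0.4  0.3] gap 0.0342 q [ 0.3   0.13  1.6  -0.    1.41  0.37]
4143 [591.6  32.1] [242.5 134.4] 85.7 z 0.09405509162277181
tilt [-0.00186653  0.00123423  0.0940512 ]
ridge [562.5  96.3] [ 59.8 235.2] 24.2 0.5603775165234423
all [572.3  51.7] [279.  177.3] 86.2
near 57 [432.4 105.3] [18.8 22. ] 0.2 z 0.079
tray [431.5 103.3] [105.1 105.2] 85.5
```

View pics/s25.png

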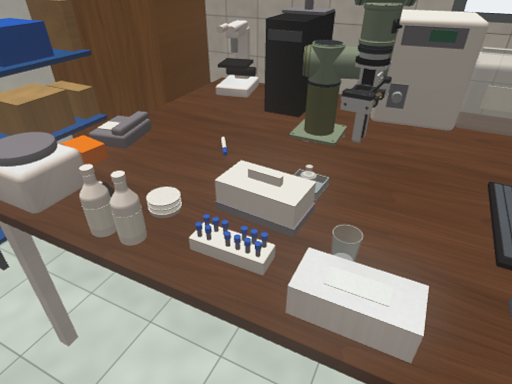

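View pics/t25.png

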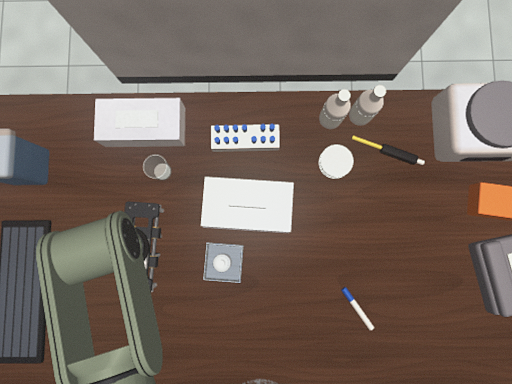

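```bash
python3 -c "
from plant import order;print(order.sign_off())"
```

```text
the job is handed in; nothing more can be done
None
```

The job is done and handed in at about 47 s of the 210 s allowed; the sign-off gave no verdict. The empty bottle stands in the steel tray, and everything present is packed in the kit box: both slide cases, both amber jars and the one square bottle. The cover is on.

**Last checks (top camera, except where noted):**

| What | Measured | Against |
|---|---|---|
| Empty bottle, position in tray | about 2 mm off centre | limit 34 mm |
| Empty bottle, neck top | 79 mm above the bench | 80 mm on the tray floor |
| Cap and ridge tops before covering | about 79 mm | 80 mm on the box floor |
| Cover, distance from box middle | about 2 mm | limit 9 mm |
| Cover, direction | about 0.1° off the box's | limit 6° |
| Cover, tilt | about 0.002 rad | limit 0.03 rad |
| Cover, flat top | 94 mm above the bench | 95 mm with the lower edge on the ledge |

The gripper is clear of everything, and in the last pictures the beaker, dishes and tube rack are where they started.

**What went wrong or disagreed:**
- **First grasp:** the first try at the empty bottle closed on nothing because I lifted before the fingers had shut. I repeated it.
- **Knocked jar:** one jar had moved about 60 mm while I was elsewhere. I found it again with the wrist camera.
- **Cameras:** the top and wrist cameras differed by about 2 mm in x and y. I used the wrist-based values for the placings.
- **Cap grasps:** while gripping the neck and caps, the wrist force read about 5–6 N upward and the tool sat 2–4 mm high. I don't know why; the placings came out right.

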